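# Load the kiln shelf for a glaze firing

### The job

Finish loading the kiln shelf from the ware board: stand the cone pack midway between the two back posts and in line with them, lay the drip cookie flat in the middle of the shelf and then set the mug upright on it, centred and with its handle turned away from the bud vase. Stand one more post at the middle of the shelf's front edge, as far in from the edge as the back posts are from theirs; it must be the spare that is as tall as the back posts, so that the next shelf lies level. Set the mug down without dropping it, and leave the back posts, the bud vase and the short spare post where they stand.

Things in the scene. Friction and masses are not known exactly. Their poses are not given: they have to be found in the camera images.
- kiln_shelf: pale kiln shelf 270 x 270 mm on a fixed steel-jacketed kiln base 350 x 350 mm, in the left or right half of the table. Origin: centre of the shelf's top face, 90 mm above the table; z up, x to its back edge (away from the robot), y to its left edge. Back posts stand at about x 100, y +-100 mm, 35 mm in from the edges; cone pack's place: x 100, y 0; front post's: x -100, y 0.
- post_back_left: already standing at the shelf's back left; loose, not to be moved: square buff kiln post (prop), 36 x 36 mm in plan, 100 mm tall, about 250 g, upright; origin at the centre of its foot, z up along the post, x and y square to its sides.
- post_back_right: already standing at the shelf's back right; loose, not to be moved: square buff kiln post (prop), 36 x 36 mm in plan, 100 mm tall, about 250 g, upright; origin at the centre of its foot, z up along the post, x and y square to its sides.
- vase: glazed bud vase already standing near the middle of the shelf's left edge; loose, not to be moved. 70 mm tall, belly 42 mm across, narrow neck; origin at the centre of its foot, z up.
- post_tall: spare post on the ware board, the one to use, as tall as the back posts: square buff kiln post (prop), 36 x 36 mm in plan, 100 mm tall, about 250 g, upright; origin at the centre of its foot, z up along the post, x and y square to its sides.
- post_short: shorter spare post on the ware board, not to be used or moved: square buff kiln post (prop), 36 x 36 mm in plan, 65 mm tall, about 160 g, upright; origin at the centre of its foot, z up along the post, x and y square to its sides.
- cookie: drip cookie: flat pale round disc of fired clay, 62 mm across, 12 mm thick, about 65 g, lying flat on the ware board; origin at the centre of its underside, z up.
- mug: glazed mug, open at the top, 76 mm tall, 62 mm across the body (foot 50 mm), about 190 g; a loop handle 9 mm thick, from 16 to 66 mm above the foot, reaches 56 mm from the mug's axis. Origin at the centre of its foot, z up, x points from the axis to the handle. Upright on the ware board.
- cone_pack: pyrometric cone pack: a clay bar 22 mm thick (along its x), 70 mm long (along its y) and 18 mm high, with three slim cones standing in a row on it, tips about 52 mm above its underside; about 60 g. Origin at the centre of its underside, z up. Either long side may face the back.
- ware_board: wooden ware board 340 x 270 mm, 18 mm thick, fixed flat on the table beside the kiln base; origin at the centre of its underside. Carries the spare posts, cookie, mug and cone pack at the start, at shuffled places about 115 mm or more apart.
Not all that is in view belongs to the job. What is shaped like the cookie but green or pink is not meant. Leave any turquoise look-alike of the post_tall alone.

How it is judged (in metres and radians):
On the way, in this order (a step that is already met when the one before it is completed fails the run):
1. the cookie lies released in the middle of the shelf (horizontal distance between cookie and kiln_shelf below 0.012 m and z of cookie in the frame of kiln_shelf between -0.004 and 0.004 m and angle between cookie's own z axis and vertical below 0.08 rad and linear speed of cookie below 0.02 m/s and angular speed of cookie below 0.2 rad/s and contact force between the fingers and cookie below 0.05 N), for 0.2 s.
2. the mug stands released on the cookie (horizontal distance between mug and cookie below 0.008 m and z of mug in the frame of cookie between 0.008 and 0.016 m and angle between mug's own z axis and vertical below 0.08 rad and x of vase in the frame of mug below -0.05 m and linear speed of mug below 0.02 m/s and angular speed of mug below 0.2 rad/s and contact force between the fingers and mug below 0.05 N), for 0.2 s.
At the end, for the whole second after the job is handed in: Cookie flat within 12 mm of the shelf's middle; mug upright within 8 mm of its centre, handle within 55 degrees of straight away from the vase; cone pack within 15 x 12 mm of the back posts' midpoint and 0.25 rad of their line; tall post upright within 15 mm of its place; all released, at rest (all of step 1 and all of step 2 and x of cone_pack in the frame of kiln_shelf between 0.085 and 0.115 m and y of cone_pack in the frame of kiln_shelf between -0.012 and 0.012 m and z of cone_pack in the frame of kiln_shelf between -0.004 and 0.004 m and angle between each of cone_pack, post_tall's own z axis and vertical below 0.08 rad and angle between the y axis of cone_pack and the y axis of kiln_shelf, either way round below 0.25 rad and linear speed of each of cone_pack, post_tall below 0.02 m/s and angular speed of each of cone_pack, post_tall below 0.2 rad/s and contact force between the fingers and cone_pack below 0.05 N and x of post_tall in the frame of kiln_shelf between -0.115 and -0.085 m and y of post_tall in the frame of kiln_shelf between -0.015 and 0.015 m and z of post_tall in the frame of kiln_shelf between -0.004 and 0.004 m and contact force between the fingers and post_tall below 0.05 N); the robot touches nothing.
It fails at once if the left back post is moved more than 12 mm or tipped (distance of post_back_left from where it was at the start of the episode above 0.012 m or angle between post_back_left's own z axis and vertical above 0.25 rad).
It fails at once if the right back post is moved more than 12 mm or tipped (distance of post_back_right from where it was at the start of the episode above 0.012 m or angle between post_back_right's own z axis and vertical above 0.25 rad).
It fails at once if the bud vase is moved more than 12 mm or tipped (distance of vase from where it was at the start of the episode above 0.012 m or angle between vase's own z axis and vertical above 0.25 rad).
It fails at once if the short post is moved more than 12 mm or tipped (distance of post_short from where it was at the start of the episode above 0.012 m or angle between post_short's own z axis and vertical above 0.25 rad).
It fails at once if the mug is let go while its foot is more than 15 mm above the cookie (contact force between the fingers and mug below 0.01 N and horizontal distance between mug and cookie below 0.03 m and z of mug in the frame of cookie above 0.027 m).
It also fails if it takes over 109 s, if anything falls off the work surface, if the arm or the gripper's body presses on something with over 40 N, if the wrist force passes 120 N, or if a joint passes its speed limit or range.

### The arm

A 6-joint arm with a two-finger parallel gripper is mounted at the origin on the work surface. World frame = base frame: x ahead of the robot, y to its left, z up, the work surface at z = 0. Lengths are in m, angles in degrees, forces in N, time in s.
With the tool pointing down it reaches from about 0.275 to 0.725 m from the base axis. Payload 5.6 kg.
Tool frame: the origin (TCP) lies on the centre line of the jaws, within the pads' length; the fingertips stand 19 mm ahead of it and the grasp point (between the pads) is the TCP (ctrl.tip_reach is the distance from the TCP to the fingertips, in m); z points along the fingers, x is the direction in which the jaws open and shut, and the axes are right-handed (so a half turn about z gives the same grasp; the last joint's range is limited). The gripper opens to 85 mm and grips with 20 to 120 N. Pads are 22 mm wide; open, the fingers measure 114 mm over their backs; the gripper's body (76 mm by 85 mm) begins 54 mm behind the grasp point. The pads swing forward as they close: fully open they stand 13 mm farther back than shut.
Start: joints at [83.858, 14.616, 6.199, 0, -81.583, -16.306], TCP at [0.21, 0.508, 0.25] pointing down, gripper open.
Joint ranges: [-168.99, 168.99], [-69.2, 112.95], [-62.41, 85.93], [-164.36, 98.24], [-168.68, -3.75], [-174.98, 174.98]. Speed limits (degrees/s): [147.25, 147.25, 180, 180, 180, 180].

### API

Orientations are given as [roll, pitch, yaw] about the fixed x, y, z axes, in that order (R = Rz(yaw) Ry(pitch) Rx(roll)).
In Python, from bench import ctrl gives the robot as it stands.
- The arm moves only by the tool arm_command, never from a script. Its argument "motion" is one flat list of numbers, 5 for each row, row after row: the shift along the world's x, y, z in cm, then the turn about the world's z in degrees, then the finger opening in cm, from 0 to 8.54. A call has exactly 5 rows; each row is the pose to reach, as a shift and turn from the pose commanded when the call began; what a row does not reach only later rows make up. A row lasts 1/10 s, in which the tool goes at most 50 mm and 8.59 degrees, less where a joint would pass 70% of its speed; a pose out of reach is approached as far as the arm can. A call with a gripper value outside its range is refused whole. The fingers move at their own pace and stop on an object; the grip force is fixed at half the most. Time passes only in rows, so rows that repeat a pose let the fingers close, or fill a call up. It gives the time, the measured TCP pose, the force and the opening at its end, in the units of the state.
- ctrl.sense(): the state, without advancing time (a new reading comes with each control period).
- ctrl.capture(name): name is "side" or "top" or "wrist"; returns a dict with "frame" (384x512x3 uint8, blue, green, red), "fx", "fy", "cx", "cy" (pixels), "distortion" ([k1, k2, p1, p2, k3] as OpenCV has them; the pictures are not rectified), "pose" (4x4, takes a point from camera to world coordinates); the wrist camera has in their place "hand_eye" (4x4, takes a point from camera to tool coordinates, whose origin is the TCP and whose axes are the tool frame's). Camera axes: x right, y down, z forward; pixel columns grow to the right and rows downward; lengths in m; the calibration is good to about 2 mm. A picture is of the moment at which its call begins: read the wrist's pose just before it. There is no depth.
- ctrl.job_done(): hands the job in, once; it reports no verdict.
Trained networks look in a picture, given as the dict that the camera call returned (one of the last four; its "shot" number tells which), for a name from the list of things; names that differ only in an ending like _2 or _b are one class to them, and where a whole thing is asked for, a point or a joint stands for the part that bears it (a point fixed in the world has none). Each returns a list of dicts, best first, with "score" (0 to 1); they miss things now and then, are a little off and sometimes report something else, mostly with a low value. They report only what shows in the picture. A call takes as long as a camera call. They do not tell look-alikes from the thing itself.
- ctrl.silhouettes(picture, target): "region" (384x512 bool, what is visible of it) and "uv" ([column, row] in pixels, amid what is visible of it).
The state is a dict: "time_s": time; "qpos": joint angles; "qvel": joint speeds; "joint_efforts": joint torques, N m; "tool_pos": TCP position; "tool_rot": TCP orientation; "contact_force": force on the tool from outside, world axes, zero at the start; "moment": the same for the moment, N m; "opening": finger opening in m.
Only numpy, scipy, OpenCV 4.12 (cv2) and the standard library are available. Lean on these libraries where they do the work, as an engineer would, in place of code of your own. Each camera call takes 0.05 s, during which the arm holds its last target.

## Working session

There is one attempt and no reset: what is moved stays moved. The work goes in short steps, Python scripts to look and compute and a tool call to move; the robot and the scene stay as the last step left them, time stands still between calls to the robot, and variables do not carry over. Pictures are saved under pics/ and viewed, and the job is handed in when it is done.

Besides the shell and the picture viewer there is one more tool, called after "Request:" as a command line: name --argument value ..., lists and objects as JSON in quotes. arm_command: Moves the arm, as the interface text tells. Its arguments: {"type":"object","properties":{"motion":{"type":"array"}},"required":["motion"]}

```bash
mkdir -p pics; ls
cat > h.py <<'E'
import numpy as np, cv2
from bench import ctrl
def cap(n,save=None):
    s=ctrl.sense(); p=ctrl.capture(n)
    if n=='wrist':
        from scipy.spatial.transform import Rotation as R
        T=np.eye(4); T[:3,:3]=R.from_euler('xyz',s['tool_rot'],degrees=True).as_matrix(); T[:3,3]=s['tool_pos']
        p['T']=T@np.array(p['hand_eye'])
    else: p['T']=np.array(p['pose'])
    if save: cv2.imwrite('pics/'+save+'.png',p['frame'])
    return p
def K(p): return np.array([[p['fx'],0,p['cx']],[0,p['fy'],p['cy']],[0,0,1.]])
def ray(p,uv):
    q=cv2.undistortPoints(np.array([[uv]],float),K(p),np.array(p['distortion'],float))[0,0]
    d=p['T'][:3,:3]@np.array([q[0],q[1],1]); return p['T'][:3,3],d/np.linalg.norm(d)
def atz(p,uv,z):
    o,d=ray(p,uv); return o+d*(z-o[2])/d[2]
def proj(p,X):
    Ti=np.linalg.inv(p['T']); X=np.atleast_2d(X).astype(float)
    return cv2.projectPoints(X,cv2.Rodrigues(Ti[:3,:3])[0],Ti[:3,3],K(p),np.array(p['distortion'],float))[0][:,0]
def tri(rs):
    A=np.zeros((3,3));b=np.zeros(3)
    for o,d in rs:
        M=np.eye(3)-np.outer(d,d);A+=M;b+=M@o
    x=np.linalg.solve(A,b); return x,[np.linalg.norm((np.eye(3)-np.outer(d,d))@(x-o)) for o,d in rs]
E
python3 - <<'E'
from h import *
print(ctrl.sense())
ims=[]
for n in ['top','side','wrist']:
    p=cap(n,n+'0'); print(n,p['T'].round(3).tolist(),p['fx'],p['cx'],p['cy'],p['distortion'])
    for t in ['kiln_shelf','post_tall','post_short','cookie','mug','cone_pack','vase','ware_board','post_back_left','post_back_right']:
        print(t,[(round(d['score'],2),np.round(d['uv'],1).tolist(),int(d['region'].sum())) for d in ctrl.silhouettes(p,t)])
E
```

```text
pics
{'time_s': 0.0, 'qpos': array([ 8.38587717e+01,  1.46527094e+01,  6.13044296e+00, -2.81651461e-02,
       -8.15819741e+01, -1.63050749e+01]), 'qvel': array([ 0.00456343, -0.00602993, -0.06149291, -0.09023746, -0.04811077,
        0.1405995 ]), 'joint_efforts': array([-4.88068890e-04, -3.86636817e+01,  2.37939030e+01,  5.36516592e+00,
       -6.13422162e-03, -1.30078834e-05]), 'tool_pos': array([0.20977493, 0.50792832, 0.2493947 ]), 'tool_rot': array([-1.79997468e+02, -1.07869180e-01, -1.12450454e+02]), 'contact_force': array([ 0.00732329, -0.34796128, -0.17412328]), 'moment': array([-0.02808522, -0.04675546, -0.01599481]), 'opening': 0.08511042293116913}
top [[-0.014, -0.995, 0.1, 0.467], [-1.0, 0.016, 0.021, -0.059], [-0.023, -0.099, -0.995, 1.313], [0.0, 0.0, 0.0, 1.0]] 446.1020072406624 254.10295788346718 188.43959488126083 [-0.11527575  0.          0.          0.          0.        ]
kiln_shelf [(0.57, [180.7, 215.0], 14370)]
post_tall [(0.73, [340.2, 246.9], 244), (0.59, [390.2, 238.4], 310)]
post_short [(0.56, [309.3, 215.3], 199)]
cookie [(0.86, [313.2, 130.3], 344), (0.6
[... 779 characters left out ...]
 403), (0.82, [340.0, 240.3], 437), (0.58, [327.7, 213.1], 334)]
mug [(0.67, [288.2, 248.3], 1032)]
cone_pack [(0.75, [194.3, 238.8], 293), (0.68, [245.2, 146.4], 472)]
vase [(0.55, [195.1, 122.4], 251)]
ware_board [(0.62, [230.9, 266.8], 9243)]
post_back_left [(0.76, [237.6, 113.2], 405)]
post_back_right [(0.93, [245.3, 145.5], 543)]
wrist [[-0.382, -0.878, -0.289, 0.283], [-0.924, 0.363, 0.12, 0.478], [-0.0, 0.313, -0.95, 0.373], [0.0, 0.0, 0.0, 1.0]] 311.6867266345877 259.14814117961106 193.30293935270376 [0.02507206 0.         0.         0.         0.        ]
kiln_shelf []
post_tall []
post_short []
cookie []
mug []
cone_pack []
vase []
ware_board []
post_back_left []
post_back_right []
```

View pics/top0.png

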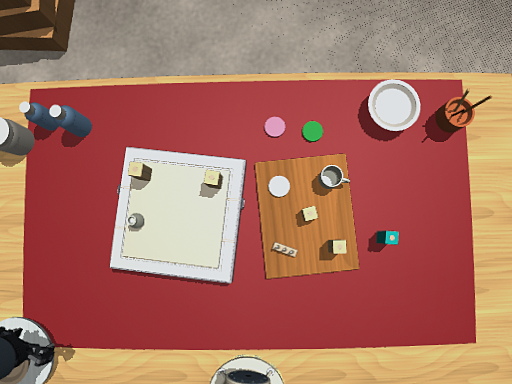

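View pics/side0.png

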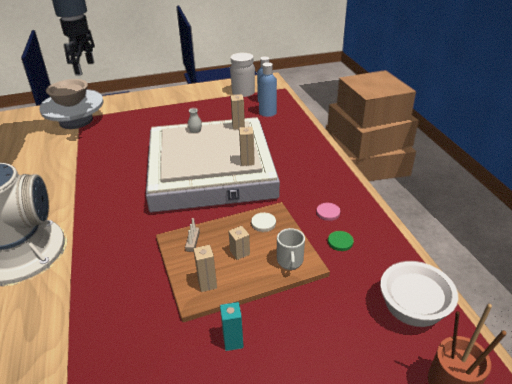

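View pics/wrist0.png

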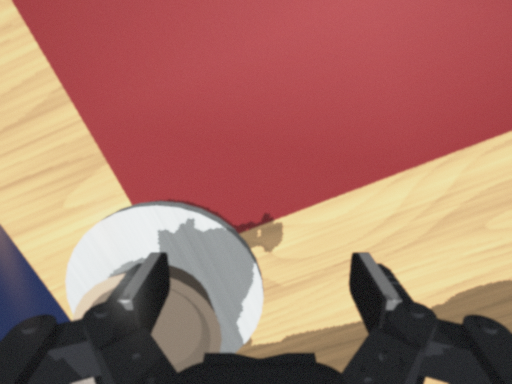

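Run:
```python
from h import *
p=cap('top'); q=cap('side')
f=p['frame']; 
c=cv2.resize(f[140:290,100:370],None,fx=2.9,fy=2.9,interpolation=cv2.INTER_CUBIC); cv2.imwrite('pics/topc.png',c)
hsv=cv2.cvtColor(f,cv2.COLOR_BGR2HSV); print(hsv[240,180],hsv[160,180],hsv[215,236],f[240,180],f[160,180])
m=((hsv[...,1]>20)&(hsv[...,0]>15)&(hsv[...,0]<40)&(hsv[...,2]>150)).astype(np.uint8)
m[:,:110]=0;m[:,245:]=0;m[:145]=0;m[285:]=0
m=cv2.morphologyEx(m,cv2.MORPH_CLOSE,np.ones((9,9)));m=cv2.morphologyEx(m,cv2.MORPH_OPEN,np.ones((15,15)))
cs,_=cv2.findContours(m,0,2);cn=max(cs,key=cv2.contourArea)
W=np.array([atz(p,pt[0].astype(float),0.09)[:2]*1000 for pt in cn],np.float32)
print('rect',cv2.minAreaRect(W)); print(cv2.boxPoints(cv2.minAreaRect(W)))
for t,zt in [('post_tall',.118),('post_short',.083),('cookie',.03),('mug',.094),('cone_pack',.036),('vase',.14),('post_back_left',.19),('ware_board',.018)]:
    for d in ctrl.silhouettes(p,t): print(t,round(d['score'],2),np.round(d['uv'],1),atz(p,d['uv'],zt).round(3))
for t,zt in [('post_tall',.07),('post_short',.05),('cookie',.03),('mug',.05),('cone_pack',.036),('vase',.12),('post_back_left',.14)]:
    for d in ctrl.silhouettes(q,t): print('side',t,round(d['score'],2),np.round(d['uv'],1),atz(q,d['uv'],zt).round(3))
```

```text
[ 33  22 225] [102   6 228] [103   8 220] [206 225 223] [228 226 223]
rect ((527.4053955078125, 186.51829528808594), (272.63507080078125, 277.05841064453125), 83.57847595214844)
[[374.49927  66.54944]
 [649.8194   35.56259]
 [680.3115  306.48715]
 [404.9914  337.474  ]]
post_tall 0.6 [385.7 240.5] [ 0.441 -0.383  0.118]
post_tall 0.59 [337.5 247.6] [ 0.425 -0.253  0.118]
post_short 0.69 [309.4 212. ] [ 0.523 -0.184  0.083]
cookie 0.8 [313.1 130.6] [ 0.764 -0.207  0.03 ]
cookie 0.55 [277.3 185.6] [ 0.603 -0.099  0.03 ]
cookie 0.53 [273.2 127.1] [ 0.776 -0.09   0.03 ]
cookie 0.39 [285.7 244.9] [ 0.432 -0.119  0.03 ]
mug 0.6 [332.5 175.9] [ 0.621 -0.249  0.094]
cone_pack 0.65 [284.3 245.3] [ 0.432 -0.115  0.036]
vase 0.66 [139.5 220.9] [0.503 0.273 0.14 ]
post_back_left 0.53 [140.6 172.7] [0.626 0.257 0.19 ]
ware_board 0.85 [306.9 222.2] [ 0.497 -0.183  0.018]
side post_tall 0.83 [232.9 324.7] [ 0.451 -0.416  0.07 ]
side post_tall 0.63 [245.7 144.4] [0.64  0.195 0.07 ]
side post_tall 0.18 [289.3 246.1] [ 0.621 -0.25   0.07 ]
side post_short 0.55 [240.6 242.7] [ 0.525 -0.186  0.05 ]
side post_short 0.32 [195.4 240.5] [ 0.426 -0.148  0.05 ]
side cookie 0.69 [344.4 241.8] [ 0.764 -0.236  0.03 ]
side cookie 0.58 [331.3 210.2] [ 0.782 -0.119  0.03 ]
side cookie 0.57 [262.8 222.1] [ 0.601 -0.111  0.03 ]
side cone_pack 0.74 [238.9 239.7] [ 0.527 -0.161  0.036]
side cone_pack 0.69 [194.8 235.6] [ 0.429 -0.116  0.036]
side vase 0.8 [195.1 122.2] [0.509 0.286 0.12 ]
side post_back_left 0.73 [237.2 112. ] [0.637 0.272 0.14 ]
```

View pics/topc.png

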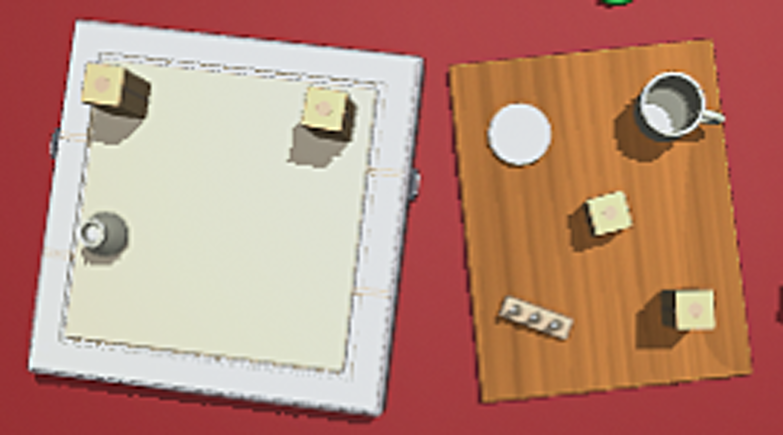

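Request:
arm_command --motion '[1,-1.5,2,0,8.5,3.5,-4.8,4,0,8.5,6.5,-8.3,6,0,8.5,9.5,-11.8,8,0,8.5,12.5,-15.3,9,0,8.5]'

```text
time_s: 3.0
tool_pos: [0.3361, 0.3541, 0.3424]
tool_rot: [-180.0, 0.2, -112.4]
contact_force: [1.6, 0.2, -0.4]
opening: 0.085
```

Request:
arm_command --motion '[3,-3.5,0.5,8,8.5,6,-7,1,16,8.5,9,-10.5,1,24,8.5,12,-14,1,30,8.5,14,-16.5,1,30,8.5]'

```text
time_s: 3.5
tool_pos: [0.4761, 0.1885, 0.3504]
tool_rot: [-180.0, 0.0, -82.3]
contact_force: [-0.1, 0.5, 0.2]
opening: 0.0847
```

Run:
```python
from h import *
s=ctrl.sense();print(s['time_s'],s['tool_pos'],s['tool_rot'],s['qpos'],ctrl.tip_reach)
p=cap('wrist','w1')
```

```text
3.5 [0.47605671 0.18852453 0.35043869] [-1.79977852e+02  3.62256800e-03 -8.22591791e+01] [ 3.91606640e+01  9.79124121e+00  1.43993759e+01  8.48180709e-03
 -9.45873455e+01  5.85808360e+01] 0.019
```

View pics/w1.png

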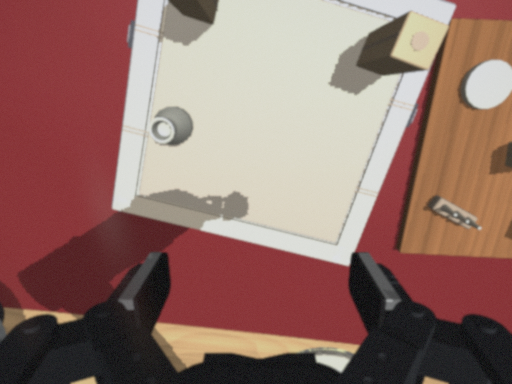

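Request:
arm_command --motion '[3,0,1,0,8.5,6,0,2,0,8.5,9,0,3,0,8.5,9,0,3,0,8.5,9,0,3,0,8.5]'

```text
time_s: 4.05
tool_pos: [0.5655, 0.1904, 0.3794]
tool_rot: [179.9, -0.0, -82.5]
contact_force: [-0.6, 0.2, 0.4]
opening: 0.0853
```

Run:
```python
from h import *
import pickle
s=ctrl.sense();print(s['time_s'],s['tool_pos'],s['tool_rot'])
p=cap('wrist','w2'); pickle.dump(p,open('w2.pkl','wb'))
for t in ['kiln_shelf','vase','post_back_left']: print(t,[(round(d['score'],2),np.round(d['uv'],1).tolist(),int(d['region'].sum())) for d in ctrl.silhouettes(p,t)])
```

```text
4.05 [0.56552451 0.19040037 0.37935578] [ 1.79929339e+02 -2.38614103e-02 -8.24963308e+01]
kiln_shelf [(0.57, [255.8, 162.4], 53277)]
vase [(0.61, [177.0, 192.1], 1155)]
post_back_left [(0.9, [187.3, 89.7], 1996), (0.33, [426.5, 254.1], 646)]
```

View pics/w2.png

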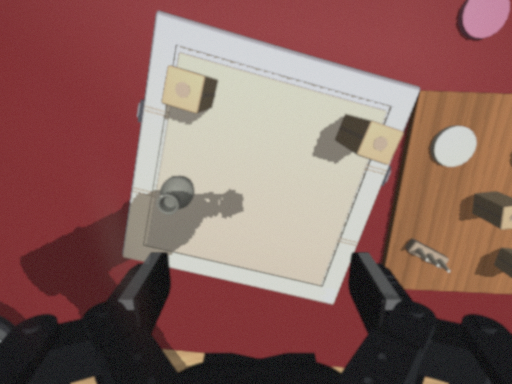

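```bash
cat > shelf.py <<'E'
from h import *
import pickle
from scipy.optimize import least_squares
from scipy.ndimage import map_coordinates
def fit(p,x0,z=0.09,excl=()):
    f=p['frame'].astype(float); g=cv2.GaussianBlur(f[...,2]-f[...,0],(0,0),1.0)
    x=np.array(x0,float)
    for it in range(4):
        c,s=np.cos(x[2]),np.sin(x[2]); pts=[];lab=[]
        for k in range(4):
            a=k*np.pi/2
            for t in np.linspace(-.115,.115,30):
                n=np.array([np.cos(a),np.sin(a)]);tt=np.array([-np.sin(a),np.cos(a)])
                prof=[]
                offs=np.arange(-.014,.0145,.0005)
                L=np.array([n*(.135+o)+tt*t for o in offs]); Wp=np.c_[x[0]+c*L[:,0]-s*L[:,1],x[1]+s*L[:,0]+c*L[:,1],np.full(len(L),z)]
                uv=proj(p,Wp)
                if uv.min()<2 or uv[:,0].max()>509 or uv[:,1].max()>381: continue
                pr=map_coordinates(g,[uv[:,1],uv[:,0]],order=1)
                i=pr[:8].mean();o=pr[-8:].mean()
                if not(i-o>8): continue
                h=(i+o)/2; j=np.where((pr[:-1]>=h)&(pr[1:]<h))[0]
                if len(j)!=1: continue
                pts.append(Wp[j[0]][:2]);lab.append(k)
        pts=np.array(pts);lab=np.array(lab)
        def res(v):
            d=pts-v[:2];c,s=np.cos(v[2]),np.sin(v[2]);l=np.c_[c*d[:,0]+s*d[:,1],-s*d[:,0]+c*d[:,1]]
            a=lab*np.pi/2; return np.cos(a)*l[:,0]+np.sin(a)*l[:,1]-.135-v[3]
        r=least_squares(res,np.r_[x[:3],0.],loss='soft_l1',f_scale=.001);x=r.x[:3]
    rr=res(r.x); return r.x,[(int((lab==k).sum()),round(1000*np.median(np.abs(rr[lab==k])),2)) for k in range(4) if (lab==k).any()]
E
python3 - <<'E'
from shelf import *
p=pickle.load(open('w2.pkl','rb'))
for uv in [(178,52),(390,107),(325,285),(146,246)]: print(atz(p,uv,.09).round(4))
print(fit(p,[.527,.187,-.11]))
t=cap('top'); print(fit(t,[.527,.187,-.11]))
for q in (p,t):
  f=q['frame'].astype(int); m=((f[...,2]-f[...,0]>45)&(f[...,1]>150)&(f[...,2]>180)).astype(np.uint8)
  n,l,st,c=cv2.connectedComponentsWithStats(m)
  for i in range(1,n):
    if 60<st[i,4]<3000: print(st[i].tolist(),c[i].round(1),atz(q,c[i],.19).round(4),atz(q,c[i],.118).round(4))
E
```

```text
[0.6744 0.3032 0.09  ]
[0.6456 0.0338 0.09  ]
[0.3761 0.0636 0.09  ]
[0.4074 0.337  0.09  ]
(array([ 0.5248074 ,  0.18687448, -0.12390206, -0.00081661]), [(30, np.float64(0.26)), (18, np.float64(0.67)), (30, np.float64(0.18)), (26, np.float64(0.31))])
(array([ 0.52405722,  0.18569381, -0.13393307,  0.00060982]), [(29, np.float64(3.11)), (10, np.float64(1.11)), (27, np.float64(0.87)), (27, np.float64(0.38))])
[163, 67, 41, 45, 1084] [182.1  89.2] [0.6356 0.273  0.19  ] [0.6336 0.2897 0.118 ]
[359, 122, 43, 42, 990] [379.8 142.5] [0.611  0.0753 0.19  ] [0.6033 0.0464 0.118 ]
[502, 207, 10, 22, 177] [506.9 218.3] [ 0.5493 -0.0776  0.19  ] [ 0.5272 -0.142   0.118 ]
[178, 352, 25, 13, 216] [190.3 357.4] [0.315  0.2449 0.19  ] [0.2389 0.2552 0.118 ]
[425, 379, 19, 5, 61] [431.6 381.6] [ 0.3184 -0.0663  0.19  ] [ 0.2431 -0.128   0.118 ]
[0, 157, 26, 20, 198] [ 10.8 167.6] [0.6469 0.6156 0.19  ] [0.6584 0.6588 0.118 ]
[204, 170, 16, 15, 181] [211.4 177. ] [0.611  0.0735 0.19  ] [0.6202 0.082  0.118 ]
[303, 209, 15, 12, 84] [309.8 214.7] [ 0.5113 -0.1739  0.19  ] [ 0.5141 -0.1813  0.118 ]
[333, 240, 14, 14, 159] [339.2 247.2] [ 0.4289 -0.2455  0.19  ] [ 0.4264 -0.2575  0.118 ]
[0, 296, 11, 25, 136] [  2.9 310.5] [0.2692 0.6288 0.19  ] [0.2565 0.6729 0.118 ]
[0, 336, 28, 48, 932] [ 11.9 359.9] [0.1406 0.6044 0.19  ] [0.1196 0.6469 0.118 ]
[45, 372, 21, 12, 113] [ 55.2 379.8] [0.0939 0.4839 0.19  ] [0.0699 0.5187 0.118 ]
```

Request:
arm_command --motion '[-1,-3,0,-8,8.5,-2,-7,0,-16,8.5,-3,-11,0,-24.5,8.5,-4,-15,0,-33,8.5,-5,-19,0,-41,8.5]'

```text
time_s: 4.8
tool_pos: [0.5137, -0.001, 0.3809]
tool_rot: [-180.0, 0.0, -123.7]
contact_force: [1.4, 0.6, 0.4]
opening: 0.0848
```

Request:
arm_command --motion '[0,-3,0,-8.5,8.5,0,-6,0,-17,8.5,0,-9,0,-25.5,8.5,0,-9.5,0,-31,8.5,0,-9.5,0,-31,8.5]'

```text
time_s: 5.3
tool_pos: [0.5144, -0.0955, 0.3807]
tool_rot: [-180.0, 0.0, -154.6]
contact_force: [0.5, -0.1, 1.1]
opening: 0.0849
```

Run:
```python
from h import *
import pickle
s=ctrl.sense();print(s['time_s'],s['tool_pos'],s['tool_rot'],s['qpos'].round(1),s['qvel'].round(1))
p=cap('wrist','w3'); pickle.dump(p,open('w3.pkl','wb'))
for t in ['cookie','mug','cone_pack','post_tall','post_short']: print(t,[(round(d['score'],2),np.round(d['uv'],1).tolist(),int(d['region'].sum())) for d in ctrl.silhouettes(p,t)])
```

```text
5.3 [ 0.5143817  -0.09546447  0.38065341] [-1.79985672e+02  3.49265445e-02 -1.54574173e+02] [  6.7  11.5  20.9   0.  -99.4  18.8] [ 1.7 -0.1 -0.  -0.4  0.1  5.1]
cookie [(0.96, [208.9, 119.9], 1459), (0.76, [131.3, 8.2], 552), (0.7, [94.9, 64.1], 1681)]
mug [(0.74, [234.9, 14.0], 1452)]
cone_pack [(0.81, [317.2, 160.5], 720)]
post_tall [(0.64, [173.3, 356.2], 32), (0.57, [377.9, 62.5], 1979)]
post_short [(0.64, [283.6, 90.5], 879)]
```

View pics/w3.png

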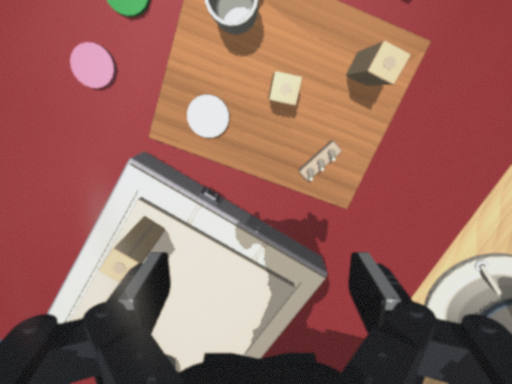

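Request:
arm_command --motion '[0.5,-2,0,-8.5,8.5,1,-4,0,-17,8.5,1.5,-6,0,-25.5,8.5,1.5,-7,0,-32.5,8.5,1.5,-7,0,-32.5,8.5]'

```text
time_s: 6.1
tool_pos: [0.5301, -0.1652, 0.3799]
tool_rot: [-180.0, -0.0, 173.0]
contact_force: [-0.5, 0.2, 0.8]
opening: 0.0851
```

Run:
```python
from h import *
import pickle
s=ctrl.sense();print(s['time_s'],s['tool_pos'],s['tool_rot'],s['qpos'].round(1),s['qvel'].round(1))
p=cap('wrist','w4'); pickle.dump(p,open('w4.pkl','wb'))
R={}
for t in ['cookie','mug','cone_pack','post_tall','post_short']:
    r=ctrl.silhouettes(p,t); print(t,[(round(d['score'],2),np.round(d['uv'],1).tolist(),int(d['region'].sum())) for d in r])
    R[t]=r
pickle.dump(R,open('w4r.pkl','wb'))
```

```text
6.1 [ 0.53013791 -0.16519406  0.37986256] [-1.79990013e+02 -4.38052342e-02  1.72981264e+02] [  -1.2   15.5   26.1    0.  -100.6   -5.9] [ 1.4 -0.8 -0.6 -0.3  0.1  6.1]
cookie [(0.91, [219.6, 192.2], 1155), (0.91, [106.1, 138.4], 1357), (0.76, [114.4, 203.0], 1093)]
mug [(0.88, [180.9, 99.1], 2516)]
cone_pack [(0.91, [329.9, 167.5], 741)]
post_tall [(0.94, [331.6, 68.3], 1478)]
post_short [(0.59, [262.9, 136.5], 825)]
```

View pics/w4.png

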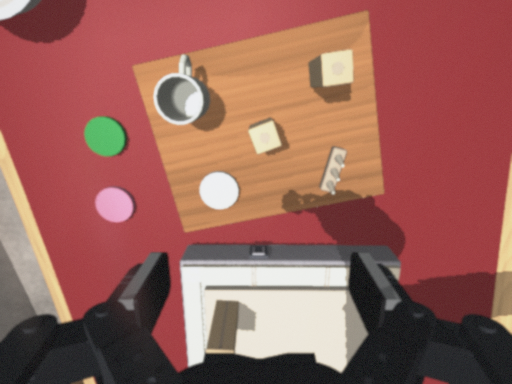

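Run:
```python
from h import *
import pickle
P3=pickle.load(open('w3.pkl','rb'));P4=pickle.load(open('w4.pkl','rb'))
def comp(p,near,kind):
    f=p['frame'].astype(int)
    if kind=='white': m=(f[...,0]>195)&(f[...,1]>195)
    else: m=(f[...,2]-f[...,0]>35)&(f[...,1]>170)&(f[...,0]>110)
    n,l,st,c=cv2.connectedComponentsWithStats(m.astype(np.uint8))
    i=l[near[1],near[0]]; mm=(l==i).astype(np.uint8); cn=max(cv2.findContours(mm,0,1)[0],key=cv2.contourArea)
    return cv2.minAreaRect(cn) , c[i], st[i],cn
for nm,a,b,k,z in [('cookie',(208,117),(219,192),'white',.03),('short',(286,88),(265,137),'b',.083),('tall',(389,63),(338,69),'b',.118)]:
    r3=comp(P3,a,k);r4=comp(P4,b,k)
    print(nm,r3[2].tolist(),r4[2].tolist(),'tri',[x.round(4) if hasattr(x,'round') else np.round(x,4) for x in tri([ray(P3,r3[1]),ray(P4,r4[1])])])
    for p,r in((P3,r3),(P4,r4)):
        W=np.array([atz(p,q[0].astype(float),z)[:2]*1000 for q in r[3]],np.float32); print('  atz',atz(p,r[1],z).round(4),cv2.minAreaRect(W))
p=P4
c=cv2.resize(p['frame'][40:220,140:390],None,fx=3.2,fy=3.2,interpolation=cv2.INTER_CUBIC); cv2.imwrite('pics/w4c.png',c)
```

```text
cookie [187, 95, 41, 42, 1355] [200, 172, 38, 37, 1095] tri [array([ 0.6022, -0.1032,  0.0277]), array([0.0002, 0.0002])]
  atz [ 0.6022 -0.1036  0.03  ] ((602.3663330078125, -102.93573760986328), (59.33491134643555, 58.59766387939453), 25.517677307128906)
  atz [ 0.6016 -0.1038  0.03  ] ((601.6661376953125, -103.6303482055664), (60.06635284423828, 58.9053840637207), 81.71865844726562)
short [270, 71, 32, 33, 785] [0, 0, 512, 384, 191151] tri [array([ 0.5319, -0.1765,  0.2863]), array([0.0018, 0.0018])]
  atz [ 0.5198 -0.1857  0.083 ] ((519.675537109375, -185.26954650878906), (35.13534927368164, 35.04267120361328), 13.3399658203125)
  atz [ 0.5397 -0.1112  0.083 ] ((547.794677734375, -53.30364990234375), (586.4891967773438, 876.3875732421875), 82.94023132324219)
tall [369, 41, 41, 42, 1018] [321, 49, 33, 37, 1027] tri [array([ 0.4274, -0.2591,  0.1151]), array([0.0002, 0.0002])]
  atz [ 0.4284 -0.2584  0.118 ] ((428.229736328125, -258.08551025390625), (34.77572250366211, 34.283531188964844), 0.646995484828949)
  atz [ 0.4279 -0.2589  0.118 ] ((427.7921142578125, -258.4951477050781), (35.6176872253418, 35.12215805053711), 0.8799362182617188)
```

View pics/w4c.png

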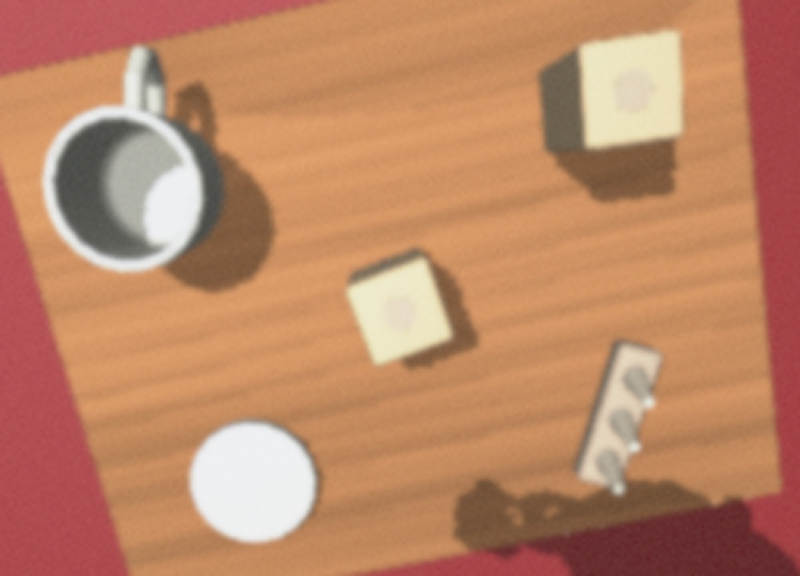

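Request:
arm_command --motion '[1.8,1.5,-2.5,0,8.5,3.6,3,-6,0,8.5,5.4,4.6,-10,0,8.5,7.2,6.2,-14,0,8.5,7.2,6.2,-18,0,8.5]'

```text
time_s: 6.9
tool_pos: [0.6032, -0.1003, 0.198]
tool_rot: [180.0, -0.0, 173.3]
contact_force: [0.7, 0.2, -0.1]
opening: 0.0849
```

Request:
arm_command --motion '[0,0,-4,0,8.0,0,0,-7,0,7.5,0,0,-9,0,7.2,0,0,-10,0,7.2,0,0,-10,0,7.2]'

```text
time_s: 7.4
tool_pos: [0.6013, -0.1023, 0.0992]
tool_rot: [-180.0, -0.1, 173.1]
contact_force: [-0.3, 0.8, 0.5]
opening: 0.0721
```

Run:
```python
from h import *
p=cap('wrist','w5')
s=ctrl.sense();print(s['time_s'],s['tool_pos'],s['tool_rot'],s['contact_force'],s['opening'])
q=cap('side'); cv2.imwrite('pics/s5.png',cv2.resize(q['frame'][120:300,140:380],None,fx=3.2,fy=3.2))
```

```text
7.45 [ 0.60222273 -0.10252453  0.10069612] [-1.79979885e+02  1.10686360e-02  1.73108201e+02] [0.91754527 0.53531444 0.59211817] 0.07187141788437744
```

View pics/w5.png

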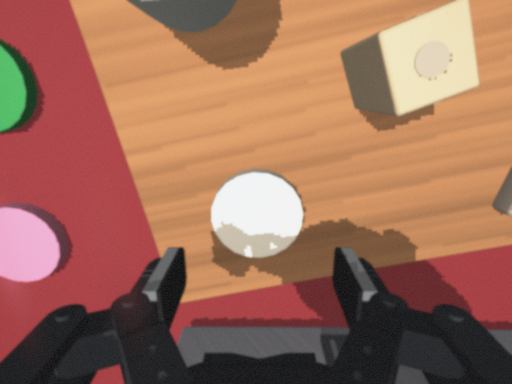

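View pics/s5.png

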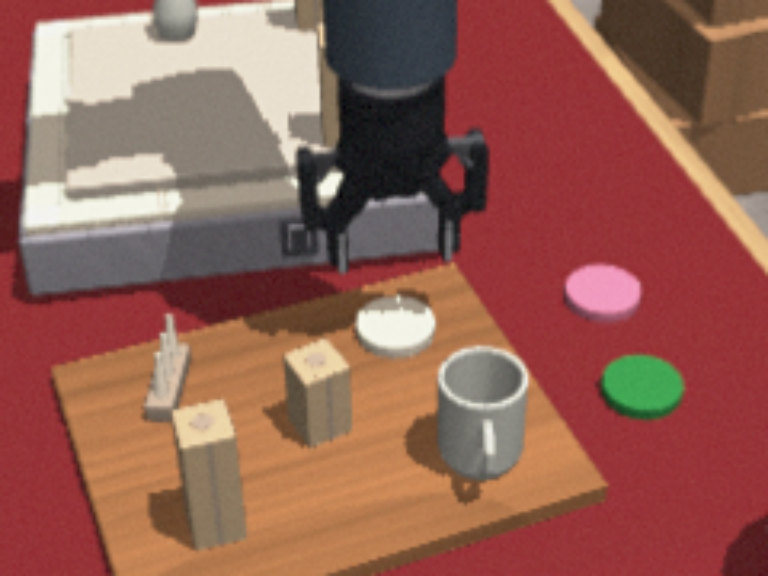

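Run:
```python
from h import *
p=cap('wrist')
f=p['frame'].astype(int); m=(f[...,0]>150)&(f[...,1]>150)&(f[...,2]>150)
n,l,st,c=cv2.connectedComponentsWithStats(m.astype(np.uint8)); i=l[205,257]; cn=max(cv2.findContours((l==i).astype(np.uint8),0,1)[0],key=cv2.contourArea)
print(st[i]); W=np.array([atz(p,q[0].astype(float),.03)[:2]*1000 for q in cn],np.float32); print(cv2.minEnclosingCircle(W),cv2.minAreaRect(W))
s=ctrl.sense();print(s['tool_pos'])
```

```text
[ 214  171   92   85 6044]
((602.259033203125, -103.76998901367188), 30.888296127319336) ((602.0675048828125, -104.39852905273438), (59.952613830566406, 60.39772033691406), 24.47466468811035)
[ 0.60300154 -0.10262707  0.10193332]
```

Request:
arm_command --motion '[0,-0.1,-2.5,0,7.2,0,-0.1,-4.5,0,7.2,0,-0.1,-5.2,0,7.2,0,-0.1,-5.6,0,7.2,0,-0.1,-5.6,0,7.2]'

```text
time_s: 8.05
tool_pos: [0.6026, -0.1037, 0.0451]
tool_rot: [-180.0, 0.1, 173.1]
contact_force: [0.4, 0.3, 0.4]
opening: 0.0725
```

Run:
```python
from h import *
s=ctrl.sense();print(s['tool_pos'],s['contact_force'])
q=cap('side'); cv2.imwrite('pics/s6.png',cv2.resize(q['frame'][170:290,200:340],None,fx=5,fy=5,interpolation=cv2.INTER_CUBIC))
```

```text
[ 0.60255086 -0.10372932  0.04506639] [0.39535857 0.26324082 0.41453707]
```

View pics/s6.png

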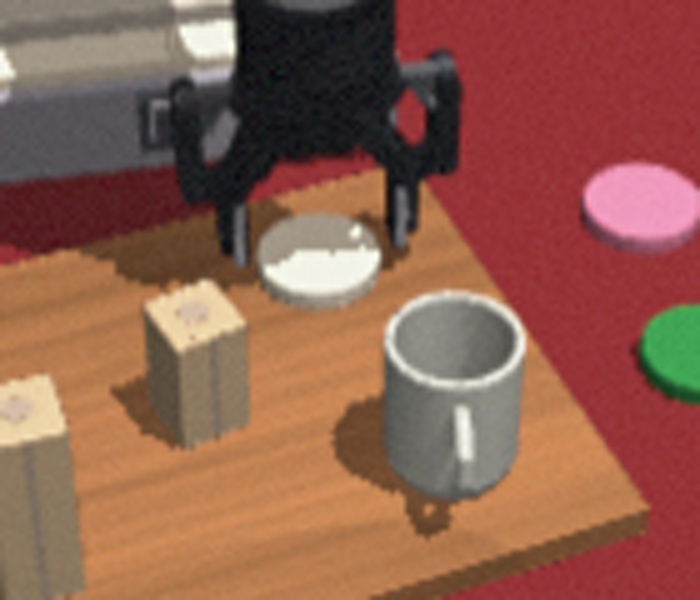

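Run:
```python
from h import *
q=cap('side')
for x in (.564,):
  for z in (.02,.026,.032,.038,.045): print(z,(proj(q,[x,-.1,z])[0]-[200,170])*5, (proj(q,[.6395,-.108,z])[0]-[200,170])*5)
```

```text
0.02 [237.59323686 276.47361619] [386.06207403 256.79540307]
0.026 [237.21942036 267.4431592 ] [386.16428469 247.78266345]
0.032 [236.84334463 258.35408019] [386.26695454 238.7120676 ]
0.038 [236.4649918  249.20587073] [386.37008549 229.58312028]
0.045 [236.02067816 238.4575401 ] [386.4909902  218.85826461]
```

Request:
arm_command --motion '[0,0,-0.3,0,7.2,0,0,-0.5,0,7.2,0,0,-0.5,0,6.6,0,0,-0.5,0,6.0,0,0,-0.5,0,5.7]'

```text
time_s: 8.65
tool_pos: [0.602, -0.1037, 0.0403]
tool_rot: [-180.0, 0.0, 173.1]
contact_force: [-3.3, 0.5, 7.3]
opening: 0.0581
```

Request:
arm_command --motion '[0,0,0,0,5.5,0,0,0,0,5.5,0,0,0.5,0,5.5,0,0,2,0,5.5,0,0,4,0,5.5]'

```text
time_s: 9.15
tool_pos: [0.6012, -0.1036, 0.0787]
tool_rot: [-180.0, -0.1, 173.0]
contact_force: [0.7, 0.5, -0.3]
opening: 0.058
```

Run:
```python
from h import *
s=ctrl.sense();print(s['tool_pos'],s['contact_force'],s['opening'])
q=cap('side'); cv2.imwrite('pics/s7.png',cv2.resize(q['frame'][150:270,200:340],None,fx=5,fy=5,interpolation=cv2.INTER_CUBIC))
```

```text
[ 0.60118158 -0.10362392  0.07870611] [ 0.66452272  0.4764618  -0.32565993] 0.05803067474699214
```

View pics/s7.png

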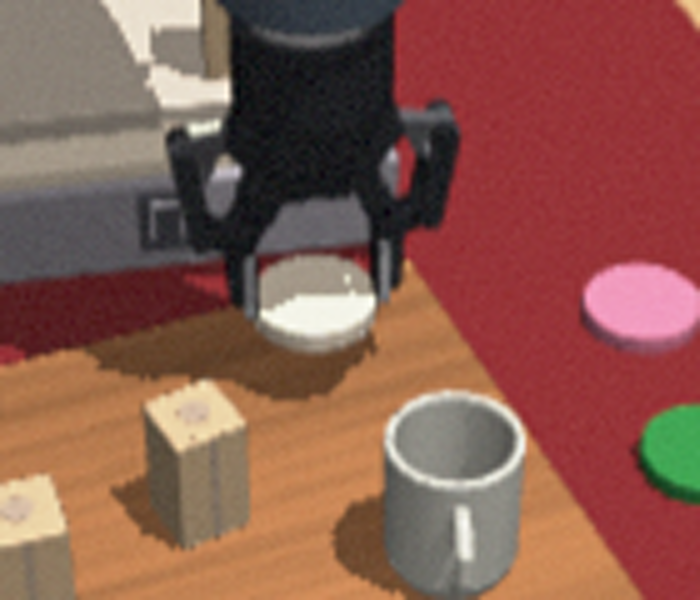

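Request:
arm_command --motion '[0,0,3,0,5.5,0,0,7,0,5.5,0,0,11.5,0,5.5,-0.5,2,16,0,5.5,-1,5,19,0,5.5]'

```text
time_s: 9.7
tool_pos: [0.5925, -0.0545, 0.273]
tool_rot: [180.0, 0.3, 172.9]
contact_force: [1.0, 0.8, -1.1]
opening: 0.0579
```

Request:
arm_command --motion '[-1,4,0.5,0,5.5,-2,8.5,0.5,0,5.5,-3.5,13,0.5,0,5.5,-5,17.5,0,0,5.5,-6,21,-1,0,5.5]'

```text
time_s: 10.2
tool_pos: [0.5313, 0.1587, 0.26]
tool_rot: [179.9, 0.1, 173.1]
contact_force: [1.0, 0.1, -0.1]
opening: 0.0575
```

Run:
```python
from h import *
s=ctrl.sense();print(s['tool_pos'],s['tool_rot'],s['contact_force'],s['opening'])
p=cap('wrist','w8')
```

```text
[0.53128599 0.15872533 0.26002092] [1.79906708e+02 1.02386847e-01 1.73115196e+02] [ 1.01059842  0.10945796 -0.10745575] 0.05747539495494193
```

View pics/w8.png

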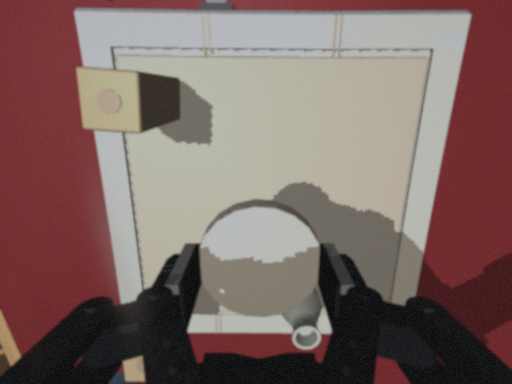

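Run:
```python
from h import *
p=cap('wrist');s=ctrl.sense()
f=p['frame'].astype(int)
print(s['tool_pos'],'cookie',atz(p,(260,259),.25).round(4), 'L/R',atz(p,(200,262),.25).round(4),atz(p,(320,262),.25).round(4),'top',atz(p,(259,202),.25).round(4))
import pickle
from shelf import fit
print(fit(p,[.525,.187,-.124]))
p2=pickle.load(open('w2.pkl','rb'))
print('vase neck',atz(p2,(169,202),.16),atz(p,(307,337),.16))
```

```text
[0.53010094 0.16000612 0.2577074 ] cookie [0.5279 0.1575 0.25  ] L/R [0.5561 0.1557 0.25  ] [0.5001 0.1624 0.25  ] top [0.525  0.1292 0.25  ]
(array([ 0.52532655,  0.18611648, -0.12705988, -0.00084723]), [(21, np.float64(0.31)), (14, np.float64(1.5)), (20, np.float64(0.11)), (25, np.float64(0.17))])
vase neck [0.50845373 0.28855372 0.16      ] [0.50180886 0.29035886 0.16      ]
```

Request:
arm_command --motion '[-0.5,2,-2,0,5.5,-0.7,3.1,-5.5,0,5.5,-0.7,3.1,-9,0,5.5,-0.7,3.1,-11.5,0,5.5,-0.7,3.1,-13,0,5.5]'

```text
time_s: 10.8
tool_pos: [0.524, 0.1864, 0.1268]
tool_rot: [-179.9, -0.2, 173.0]
contact_force: [0.1, 0.5, -0.8]
opening: 0.0578
```

Request:
arm_command --motion '[0,0,-0.7,0,5.5,0,0,-1.2,0,5.5,0,0,-1.5,0,5.5,0,0,-1.6,0,5.5,0,0,-1.6,0,5.5]'

```text
time_s: 11.3
tool_pos: [0.5253, 0.1875, 0.1139]
tool_rot: [180.0, 0.1, 173.1]
contact_force: [0.6, 0.1, -1.0]
opening: 0.0575
```

Request:
arm_command --motion '[0,0,-0.1,0,5.5,0,0,-0.2,0,5.5,0,0,-0.3,0,5.5,0,0,-0.3,0,5.5,0,0,-0.3,0,5.5]'

```text
time_s: 11.8
tool_pos: [0.5253, 0.1875, 0.1124]
tool_rot: [179.9, 0.1, 173.1]
contact_force: [-4.0, -0.7, 9.7]
opening: 0.0575
```

Contact. Release and lift.

Request:
arm_command --motion '[0,0,0,0,6.2,0,0,0,0,7.2,0,0,0,0,7.6,0,0,0.5,0,7.6,0,0,3,0,7.8]'

```text
time_s: 12.3
tool_pos: [0.5232, 0.1865, 0.1379]
tool_rot: [-179.8, -0.3, 173.0]
contact_force: [0.4, -0.9, -0.6]
opening: 0.078
```

Request:
arm_command --motion '[0,0,4.5,0,8,0,-1,9,0,8.4,0,-5,13,0,8.4,0,-9,17,0,8.4,0.5,-10,18,0,8.4]'

```text
time_s: 12.8
tool_pos: [0.5303, 0.0852, 0.3247]
tool_rot: [179.9, 0.3, 173.0]
contact_force: [0.6, 0.4, -0.3]
opening: 0.0839
```

Run:
```python
from h import *
import pickle
s=ctrl.sense();print(s['time_s'],s['tool_pos'],s['tool_rot'],s['contact_force'],s['opening'])
p=cap('wrist','w9');pickle.dump(p,open('w9.pkl','wb'))
from shelf import fit
print(fit(p,[.525,.187,-.124]))
t=cap('top')
c=t['frame'][140:290,100:370]; cv2.imwrite('pics/t9.png',cv2.resize(c,None,fx=2.9,fy=2.9,interpolation=cv2.INTER_CUBIC))
```

```text
12.8 [0.53029524 0.08522387 0.32472669] [179.90357222   0.31619098 173.0097286 ] [ 0.60295281  0.37291518 -0.31915553] 0.08391811053806403
(array([ 0.52479977,  0.18481704, -0.12866723, -0.00103797]), [(24, np.float64(0.5)), (19, np.float64(0.04)), (11, np.float64(0.42)), (30, np.float64(0.03))])
```

View pics/w9.png

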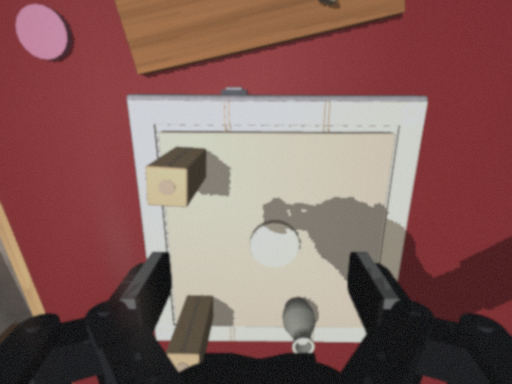

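View pics/t9.png

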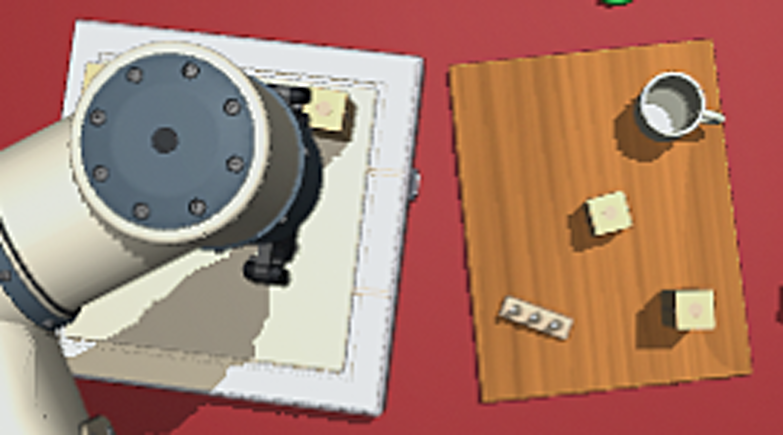

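```bash
cat > fc.py <<'E'
from h import *
from scipy.optimize import least_squares
from scipy.ndimage import map_coordinates
def circ(p,c0,r,z,ch=None,n=72,span=.008,rng=(0,2*np.pi)):
    """fit circle of radius r at height z; strongest outward gradient per radial ray"""
    f=cv2.GaussianBlur(p['frame'].astype(float),(0,0),.8)
    c=np.array(c0,float)
    for it in range(4):
        pts=[];w=[]
        for a in np.linspace(*rng,n,endpoint=False):
            o=np.arange(-span,span+1e-9,.0004)
            W=np.c_[c[0]+(r+o)*np.cos(a),c[1]+(r+o)*np.sin(a),np.full(len(o),z)]
            uv=proj(p,W)
            if uv.min()<1 or uv[:,0].max()>510 or uv[:,1].max()>382: continue
            pr=np.stack([map_coordinates(f[...,k],[uv[:,1],uv[:,0]],order=1) for k in range(3)],1)
            if ch is not None: pr=pr[:,ch:ch+1]
            g=-(np.gradient(pr,axis=0).mean(1)); j=g.argmax()
            if g[j]<2: continue
            pts.append(W[j,:2]);
        pts=np.array(pts)
        res=lambda v: np.hypot(pts[:,0]-v[0],pts[:,1]-v[1])-v[2]
        R=least_squares(res,[*c,r],loss='soft_l1',f_scale=.0008); c=R.x[:2]
    return R.x,len(pts),np.median(np.abs(res(R.x)))
E
python3 - <<'E'
from fc import *
import pickle
p=pickle.load(open('w9.pkl','rb'))
print(atz(p,(274.5,245.5),.102).round(4)); print(circ(p,atz(p,(274.5,245.5),.102)[:2],.031,.102))
for n,uv in(('w4',(180.5,97.5)),):
    q=pickle.load(open(n+'.pkl','rb'))
    for z in (.094,): 
        print(n,z,atz(q,uv,z).round(4)); print(circ(q,atz(q,uv,z)[:2],.031,z,n=100))
    print('handle tip',atz(q,(185,57),.06).round(4),atz(q,(185.5,60),.084))
E
```

```text
[0.5243 0.1879 0.102 ]
(array([0.52462964, 0.18668428, 0.02920847]), 37, np.float64(0.00020879589672222892))
w4 0.094 [ 0.6176 -0.2485  0.094 ]
(array([ 0.62131607, -0.24698958,  0.03095857]), 99, np.float64(4.4281244012265436e-05))
handle tip [ 0.6097 -0.2973  0.06  ] [ 0.60493941 -0.29103707  0.084     ]
```

Request:
arm_command --motion '[1,-4,0,-2,8.5,2.2,-8.5,0,-4,8.5,3.4,-13,0,-7,8.5,4.6,-17.5,0,-7,8.5,5.8,-22,-1,-7,8.5]'

```text
time_s: 13.4
tool_pos: [0.5886, -0.134, 0.3106]
tool_rot: [180.0, 0.1, 166.1]
contact_force: [1.1, 0.7, 1.0]
opening: 0.085
```

Request:
arm_command --motion '[1.2,-4,-2,0,8.5,2.4,-8,-5,0,8.5,3.3,-11,-8,0,8.5,3.3,-11.3,-11,0,8.5,3.3,-11.3,-12.5,0,8.5]'

```text
time_s: 13.9
tool_pos: [0.6194, -0.2459, 0.1798]
tool_rot: [180.0, -0.4, 165.9]
contact_force: [0.1, 0.7, -1.1]
opening: 0.0851
```

Run:
```python
from fc import *
s=ctrl.sense();print(s['time_s'],s['tool_pos'],s['tool_rot'],s['contact_force'],s['opening'])
p=cap('wrist','w10')
print(circ(p,[.6213,-.247],.031,.094,n=100))
```

```text
13.9 [ 0.61942341 -0.24586461  0.17984373] [179.95755789  -0.43408059 165.9332147 ] [ 0.107909    0.71507477 -1.10624718] 0.08505482893023436
(array([ 0.62171031, -0.24808287,  0.03044837]), 88, np.float64(0.00015409874175064363))
```

View pics/w10.png

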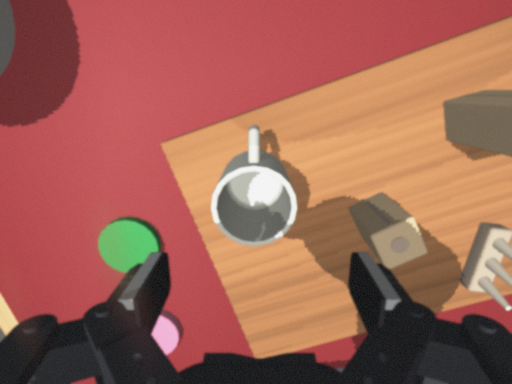

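Request:
arm_command --motion '[0.2,-0.2,-3,0,8.5,0.2,-0.2,-6.5,0,8.5,0.2,-0.2,-9.5,0,8.5,0.2,-0.2,-11.2,0,8.5,0.2,-0.2,-11.5,0,8]'

```text
time_s: 14.45
tool_pos: [0.6215, -0.2465, 0.0674]
tool_rot: [180.0, -0.3, 166.1]
contact_force: [-0.6, 0.6, 0.2]
opening: 0.0799
```

Request:
arm_command --motion '[0,0,0,0,7.2,0,0,0,0,6.6,0,0,0,0,6.2,0,0,0,0,5.6,0,0,0,0,5.3]'

```text
time_s: 14.95
tool_pos: [0.6238, -0.2478, 0.0726]
tool_rot: [-180.0, 0.2, 166.1]
contact_force: [-2.7, 2.2, 5.8]
opening: 0.0614
```

Run:
```python
from fc import *
s=ctrl.sense();print(s['time_s'],s['tool_pos'],s['tool_rot'],s['contact_force'],s['opening'])
p=cap('wrist','w11')
```

```text
14.95 [ 0.62382571 -0.24776877  0.07257273] [-1.79995123e+02  1.77003815e-01  1.66072674e+02] [-2.70760969  2.24117025  5.8157838 ] 0.06144818252934225
```

View pics/w11.png

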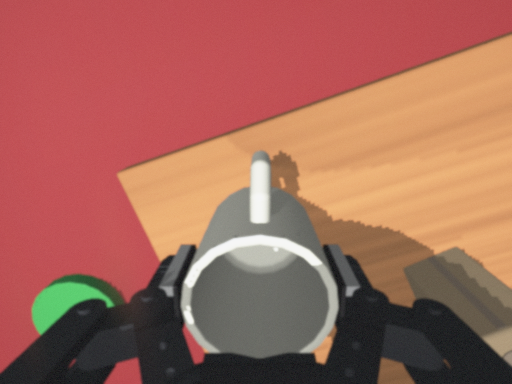

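Request:
arm_command --motion '[0,0,0.5,0,5.3,0,0,1,0,5.3,0,0,2.5,0,5.3,0,0,4,0,5.3,0,0,4,0,5.3]'

```text
time_s: 15.5
tool_pos: [0.6244, -0.2483, 0.1129]
tool_rot: [-180.0, 0.3, 166.1]
contact_force: [0.3, -0.4, -1.7]
opening: 0.0619
```

Run:
```python
from fc import *
import pickle
s=ctrl.sense();print(s['time_s'],s['tool_pos'],s['tool_rot'],s['contact_force'],s['opening'])
p=cap('wrist','w12');pickle.dump(p,open('w12.pkl','wb'))
q=cap('side');pickle.dump(q,open('s12.pkl','wb')); cv2.imwrite('pics/s12.png',cv2.resize(q['frame'][150:290,220:360],None,fx=4.2,fy=4.2,interpolation=cv2.INTER_CUBIC))
for dz in (.020,.018,.022,.016):
  c=s['tool_pos']; print(circ(p,c[:2],.031,c[2]+dz,rng=(-np.pi,0)))
```

```text
15.5 [ 0.62438606 -0.24825276  0.11292754] [-179.9777946     0.27238044  166.05948228] [ 0.33572232 -0.35556099 -1.69229736] 0.061888586116835446
(array([ 0.62379261, -0.24847376,  0.0306321 ]), 72, np.float64(2.5687239587384586e-05))
(array([ 0.62412028, -0.24695511,  0.03122082]), 72, np.float64(0.00019218386866289364))
(array([ 0.62334959, -0.24999109,  0.03001719]), 72, np.float64(0.00019008307214385574))
(array([ 0.62454393, -0.24544972,  0.03182265]), 72, np.float64(5.97833144946186e-06))
```

View pics/s12.png

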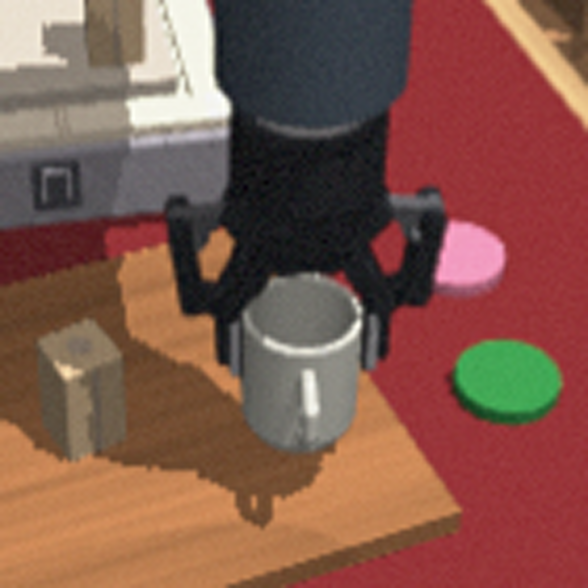

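Run:
```python
from fc import *
import pickle
q=pickle.load(open('s12.pkl','rb'))
a=np.linspace(0,6.28,100)
for z in (.05,.053,.056,.059):
    f=proj(q,np.c_[.6243+.025*np.cos(a),-.248+.025*np.sin(a),np.full(100,z)]); r=proj(q,np.c_[.6243+.031*np.cos(a),-.248+.031*np.sin(a),np.full(100,z+.076)])
    print(z,'foot bottom',((f.max(0)-[220,150])*4.2).round(1),'rim top/bottom',((r.min(0)-[220,150])*4.2).round(1),((r.max(0)-[220,150])*4.2).round(1))
```

```text
0.05 foot bottom [342.3 460.9] rim top/bottom [238.6 281.1] [360.3 362.1]
0.053 foot bottom [342.5 456.8] rim top/bottom [238.7 276.8] [360.6 357.6]
0.056 foot bottom [342.8 452.8] rim top/bottom [238.7 272.4] [360.8 353.2]
0.059 foot bottom [343.  448.7] rim top/bottom [238.8 267.9] [361.1 348.7]
```

Request:
arm_command --motion '[0,0,2.5,0,5.3,0,0,6,0,5.3,0,0,10,0,5.3,0,0.5,14,0,5.3,0,2,18,0,5.3]'

```text
time_s: 16.1
tool_pos: [0.6223, -0.2282, 0.2902]
tool_rot: [-180.0, -0.1, 166.0]
contact_force: [1.0, 0.2, -2.5]
opening: 0.0616
```

Request:
arm_command --motion '[-0.5,3.5,3,0,5.3,-1.5,7.5,5,4,5.3,-2.5,11.5,5,8,5.3,-3.5,15.5,5,12,5.3,-4.5,19.5,5,16,5.3]'

```text
time_s: 16.6
tool_pos: [0.5772, -0.031, 0.339]
tool_rot: [180.0, -0.1, -177.8]
contact_force: [-0.1, 0.3, -2.6]
opening: 0.0617
```

Request:
arm_command --motion '[-1,4,0,4,5.3,-2,8,0,8,5.3,-3,12,0,9,5.3,-4,16,0,9,5.3,-5,19,0,9,5.3]'

```text
time_s: 17.1
tool_pos: [0.527, 0.1596, 0.3388]
tool_rot: [180.0, -0.1, -168.9]
contact_force: [0.8, -0.3, -1.9]
opening: 0.0616
```

Run:
```python
from fc import *
import pickle
p=cap('wrist','w13')
s=ctrl.sense();print(s['time_s'],s['tool_pos'],s['tool_rot'],s['contact_force'],s['opening'])
```

```text
17.15 [0.52590754 0.16299942 0.33853993] [ 1.79864613e+02 -1.47342509e-01 -1.68733567e+02] [-0.51202713  3.13178233 -1.92180846] 0.061168171603294005
```

View pics/w13.png

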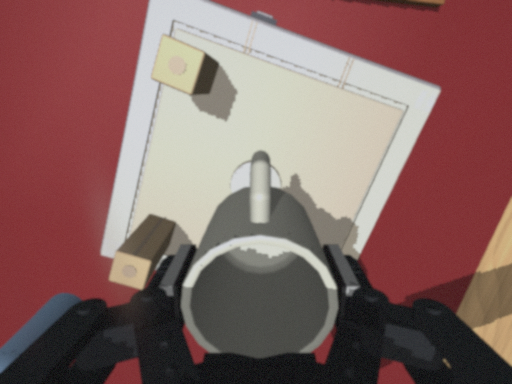

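Request:
arm_command --motion '[-0.1,1,-2,0,5.3,-0.2,2,-5,0,5.3,-0.2,2.4,-8.5,0,5.3,-0.2,2.4,-11,0,5.3,-0.2,2.4,-12,0,5.3]'

```text
time_s: 17.65
tool_pos: [0.5241, 0.1807, 0.2162]
tool_rot: [-179.9, -0.4, -169.0]
contact_force: [0.2, -0.0, -2.6]
opening: 0.0614
```

Request:
arm_command --motion '[0,0,-1,0,5.3,0,0,-2,0,5.3,0,0,-2.5,0,5.3,0,0,-2.5,0,5.3,0,0,-2.5,0,5.3]'

```text
time_s: 18.15
tool_pos: [0.5264, 0.1814, 0.196]
tool_rot: [180.0, 0.1, -169.0]
contact_force: [0.4, 0.4, -1.8]
opening: 0.0613
```

Run:
```python
from fc import *
import pickle
s=ctrl.sense();print(s['time_s'],s['tool_pos'],s['tool_rot'],s['contact_force'],s['opening'])
p=cap('wrist','w14');pickle.dump(p,open('w14.pkl','wb'))
for dz in (.017,.019,.021): print(circ(p,s['tool_pos'][:2],.031,s['tool_pos'][2]+dz,rng=(-np.pi,0)))
q=cap('side');pickle.dump(q,open('s14.pkl','wb')); cv2.imwrite('pics/s14.png',cv2.resize(q['frame'][60:200,140:280],None,fx=4.2,fy=4.2,interpolation=cv2.INTER_CUBIC))
```

```text
18.15 [0.52638785 0.18138186 0.19598558] [ 1.79989549e+02  6.90971654e-02 -1.68950423e+02] [ 0.43260684  0.37053058 -1.83047169] 0.061320139531634045
(array([0.52541546, 0.18378808, 0.03163364]), 72, np.float64(0.0001722534725604498))
(array([0.52573161, 0.18221767, 0.03102249]), 72, np.float64(3.266142502997109e-05))
(array([0.52601899, 0.18069781, 0.03042726]), 72, np.float64(0.00016755919421077708))
```

View pics/s14.png

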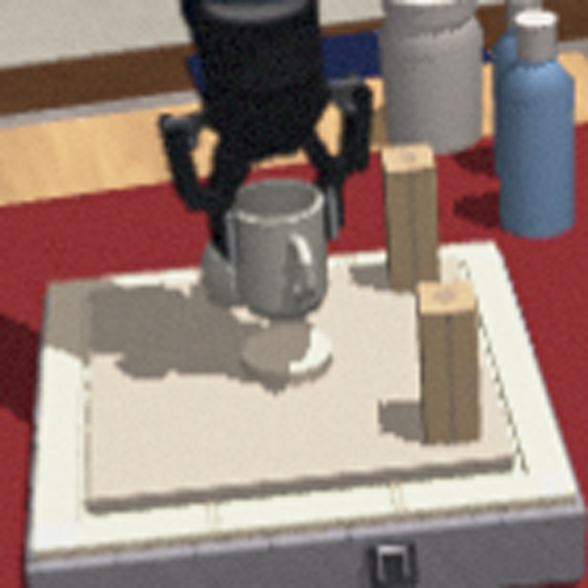

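Run:
```python
from fc import *
import pickle
q=pickle.load(open('s14.pkl','rb'))
P=lambda u,v:(u/4.2+140,v/4.2+60)
print('cookie',atz(q,P(287,348),.102))
a=np.linspace(0,6.28,60)
for c,r,z in (((.5246,.187),.031,.102),((.5246,.187),.031,.09),((.5257,.1822),.025,.139),((.5257,.1822),.031,.215)):
    f=(proj(q,np.c_[c[0]+r*np.cos(a),c[1]+r*np.sin(a),np.full(60,z)])-[140,60])*4.2; print(f.min(0).round(1),f.max(0).round(1))
```

```text
cookie [0.52814908 0.18552219 0.102     ]
[235.8 324.5] [327.  371.9]
[237.5 339.4] [328.2 387.1]
[242.4 285. ] [317.4 322.6]
[222.  179.2] [318.3 223.2]
```

Run:
```python
from fc import *
import pickle
q=pickle.load(open('s14.pkl','rb'))
cv2.imwrite('pics/s14b.png',cv2.resize(q['frame'][95:160,180:240],None,fx=11,fy=9,interpolation=cv2.INTER_CUBIC)[:,:])
# circle-fit in side picture (strongest radial gradient)
print('rim',circ(q,[.528,.182],.031,.215,span=.006,rng=(-np.pi,0)))
print('cookie bottom-front arc',circ(q,[.527,.187],.031,.090,span=.006,rng=(-np.pi,0)))
print('cookie top arc',circ(q,[.527,.187],.031,.102,span=.006,rng=(-np.pi*.3,0.2)))
```

```text
rim (array([0.52586834, 0.17418154, 0.03143746]), 40, np.float64(0.0011388333075042292))
cookie bottom-front arc (array([0.527, 0.187, 0.025]), 8, np.float64(1.3901726991782937e-13))Traceback (most recent call last):
  File "<stdin>", line 8, in <module>
  File "fc.py", line 22, in circ
    R=least_squares(res,[*c,r],loss='soft_l1',f_scale=.0008); c=R.x[:2]
    return func(*args, **kwargs)
    vector_fun = VectorFunction(
        fun_wrapped,
    ...<6 lines>...
        workers=workers
    )
    self._update_fun()
    ~~~~~~~~~~~~~~~~^^
    self.f = self.fun_wrapped(xp_copy(self.x))
             ~~~~~~~~~~~~~~~~^^^^^^^^^^^^^^^^^
    return np.atleast_1d(self.fun(x))
                         ~~~~~~~~^^^
    return self.f(x, *self.args, **self.kwargs)
           ~~~~~~^^^^^^^^^^^^^^^^^^^^^^^^^^^^^^
  File "fc.py", line 21, in <lambda>
    res=lambda v: np.hypot(pts[:,0]-v[0],pts[:,1]-v[1])-v[2]
                           ~~~^^^^^
IndexError: too many indices for array: array is 1-dimensional, but 2 were indexed
```

View pics/s14b.png

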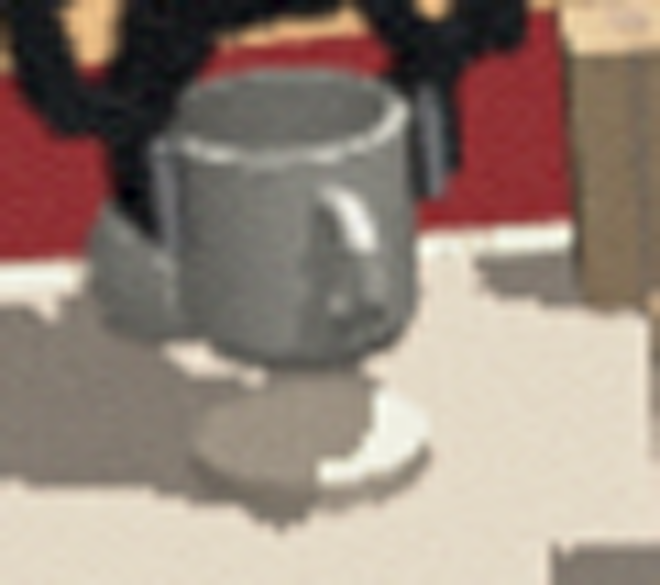

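Request:
arm_command --motion '[-0.1,0.5,-1,0,5.3,-0.1,0.5,-2,0,5.3,-0.1,0.5,-2.7,0,5.3,-0.1,0.5,-3.1,0,5.3,-0.1,0.5,-3.1,0,5.3]'

```text
time_s: 18.75
tool_pos: [0.5246, 0.186, 0.1633]
tool_rot: [-180.0, -0.1, -169.0]
contact_force: [0.3, 0.5, -1.8]
opening: 0.0613
```

Run:
```python
from fc import *
s=ctrl.sense();print(s['time_s'],s['tool_pos'],s['contact_force'])
p=cap('wrist')
for dz in (.019,): print(circ(p,s['tool_pos'][:2],.031,s['tool_pos'][2]+dz,rng=(-np.pi,0)))
q=cap('side'); cv2.imwrite('pics/s15.png',cv2.resize(q['frame'][95:160,180:240],None,fx=11,fy=9,interpolation=cv2.INTER_CUBIC)[:,:])
```

```text
18.75 [0.52460192 0.18604559 0.16331436] [ 0.2847391   0.53202643 -1.77886707]
(array([0.52400684, 0.18691036, 0.03101759]), 72, np.float64(3.5165880011133605e-05))
```

View pics/s15.png

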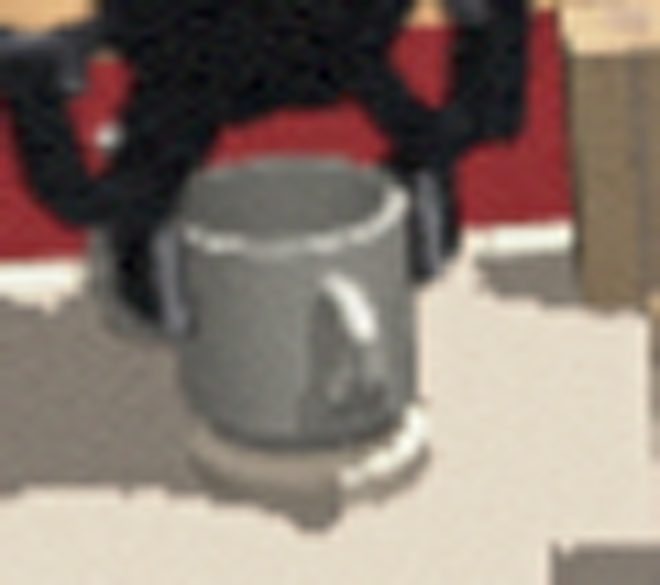

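Request:
arm_command --motion '[0.1,0,-0.15,0,5.3,0.1,0,-0.3,0,5.3,0.1,0,-0.4,0,5.3,0.1,0,-0.45,0,5.3,0.1,0,-0.45,0,5.3]'

```text
time_s: 19.35
tool_pos: [0.526, 0.1863, 0.1597]
tool_rot: [-180.0, -0.0, -169.0]
contact_force: [-0.0, -0.6, -2.8]
opening: 0.0619
```

Request:
arm_command --motion '[0,0,-0.1,0,5.3,0,0,-0.2,0,5.3,0,0,-0.25,0,5.3,0,0,-0.25,0,5.3,0,0,-0.25,0,5.3]'

```text
time_s: 19.85
tool_pos: [0.526, 0.1863, 0.1573]
tool_rot: [-180.0, 0.0, -168.9]
contact_force: [-0.4, -0.3, -1.7]
opening: 0.0613
```

Request:
arm_command --motion '[0,0,-0.1,0,5.3,0,0,-0.15,0,5.3,0,0,-0.2,0,5.3,0,0,-0.2,0,5.3,0,0,-0.2,0,5.3]'

```text
time_s: 20.35
tool_pos: [0.5261, 0.1864, 0.1565]
tool_rot: [180.0, 0.1, -168.9]
contact_force: [-4.2, -0.5, 5.9]
opening: 0.062
```

Request:
arm_command --motion '[0,0,0,0,6.3,0,0,0,0,6.8,0,0,0,0,7.6,0,0,0,0,8.4,0,0,0,0,8.5]'

```text
time_s: 20.85
tool_pos: [0.526, 0.1863, 0.1551]
tool_rot: [-180.0, -0.0, -169.0]
contact_force: [0.7, -0.5, -0.0]
opening: 0.0849
```

Run:
```python
from fc import *
s=ctrl.sense();print(s['time_s'],s['tool_pos'],s['contact_force'],s['opening'])
p=cap('wrist','w16')
print(circ(p,s['tool_pos'][:2],.031,.178,rng=(-np.pi,0)))
q=cap('side'); cv2.imwrite('pics/s16.png',cv2.resize(q['frame'][95:160,180:240],None,fx=11,fy=9,interpolation=cv2.INTER_CUBIC)[:,:])
```

```text
20.85 [0.52603515 0.18631208 0.15510775] [ 0.7011624  -0.46081663 -0.0290799 ] 0.08493236619391352
(array([0.5240238 , 0.19329644, 0.03725877]), 66, np.float64(0.0008275780853413024))
```

View pics/s16.png

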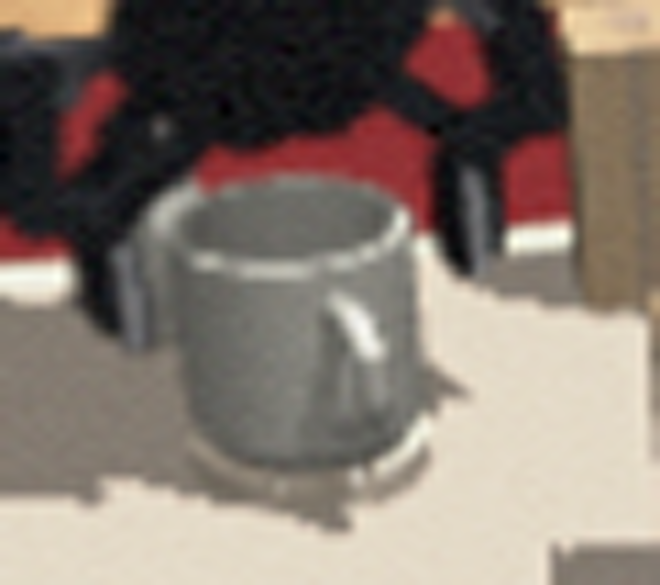

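View pics/w16.png

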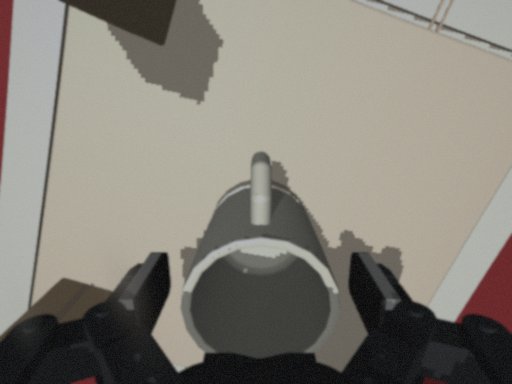

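Request:
arm_command --motion '[0,0,2,0,8.5,0,0,5,0,8.5,0,0,9,0,8.5,0,-1,13,0,8.5,0,-5,17,0,8.5]'

```text
time_s: 21.45
tool_pos: [0.526, 0.1422, 0.3221]
tool_rot: [180.0, 0.0, -168.8]
contact_force: [0.3, 0.2, -0.0]
opening: 0.0849
```

Request:
arm_command --motion '[0,-2.5,3,0,8.5,0,-5,5,0,8.5,0,-7,5,0,8.5,0,-7,5,0,8.5,0,-7,5,0,8.5]'

```text
time_s: 21.95
tool_pos: [0.5259, 0.0709, 0.3703]
tool_rot: [180.0, -0.0, -169.0]
contact_force: [0.3, 0.4, 0.0]
opening: 0.0851
```

Run:
```python
from fc import *
import pickle
s=ctrl.sense();print(s['time_s'],s['tool_pos'],s['tool_rot'],s['contact_force'],s['opening'])
p=cap('wrist','w17');pickle.dump(p,open('w17.pkl','wb'))
print('rim',circ(p,[.525,.187],.031,.178))
print('cookie',circ(p,[.525,.187],.031,.102))
```

```text
21.95 [0.52589702 0.07086657 0.37034602] [ 1.79982811e+02 -2.61174969e-02 -1.68997652e+02] [0.33778641 0.39110852 0.04511261] 0.0851177757664987
rim (array([0.52515291, 0.18662063, 0.03074419]), 39, np.float64(0.0008974002486244921))
cookie (array([0.52406699, 0.18690455, 0.0302442 ]), 37, np.float64(0.0006932636346297857))
```

View pics/w17.png

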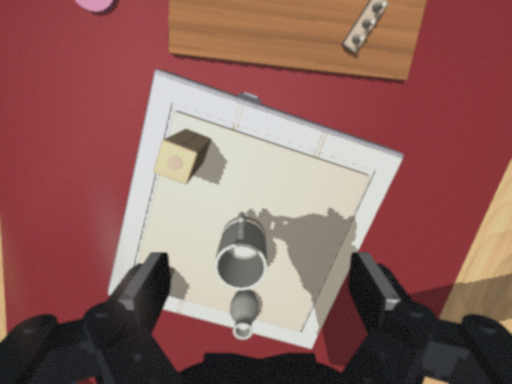

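Request:
arm_command --motion '[-2,-4,0,-8,8.5,-4,-8,0,-16,8.5,-6,-12,-2,-24,8.5,-8,-16,-5,-32,8.5,-9.4,-18.6,-9,-32,8.5]'

```text
time_s: 22.5
tool_pos: [0.4327, -0.1143, 0.2836]
tool_rot: [179.9, 0.2, 158.9]
contact_force: [1.1, 0.3, -1.1]
opening: 0.0853
```

Request:
arm_command --motion '[0,0,-4,0,7,0,0,-8,0,6,0,0,-11,0,5,0,0,-11,0,5,0,0,-11,0,5]'

```text
time_s: 23.0
tool_pos: [0.4334, -0.113, 0.1739]
tool_rot: [-179.9, -0.0, 159.1]
contact_force: [0.0, -0.2, 1.7]
opening: 0.0501
```

Run:
```python
from fc import *
import pickle
s=ctrl.sense();print(s['time_s'],s['tool_pos'],s['tool_rot'],s['contact_force'],s['opening'])
p=cap('wrist','w18');pickle.dump(p,open('w18.pkl','wb'))
r=ctrl.silhouettes(p,'cone_pack');print([(d['score'],d['uv']) for d in r])
```

```text
23.0 [ 0.43339703 -0.11298225  0.17394471] [-1.79943908e+02 -1.38549908e-03  1.59126032e+02] [ 0.04118503 -0.22411821  1.72461129] 0.05007077951860684
[(0.77, [269.5, 176.3])]
```

View pics/w18.png

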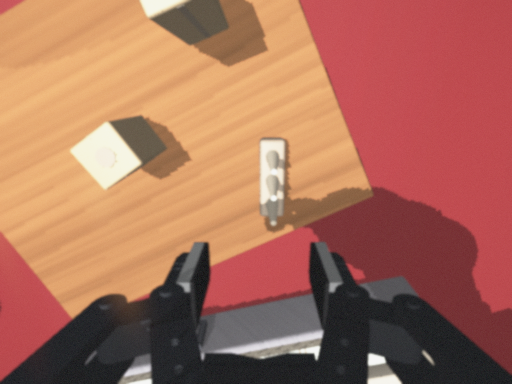

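Run:
```python
from fc import *
import pickle
p=pickle.load(open('w18.pkl','rb'))
cv2.imwrite('pics/w18c.png',cv2.resize(p['frame'][125:235,225:325],None,fx=5.4,fy=5.4,interpolation=cv2.INTER_CUBIC))
for uv in [(260,138),(285,138),(262,216),(286,215)]: print(atz(p,uv,.036).round(4))
```

```text
[ 0.4167 -0.153   0.036 ]
[ 0.3973 -0.1456  0.036 ]
[ 0.4398 -0.0872  0.036 ]
[ 0.4193 -0.0804  0.036 ]
```

View pics/w18c.png

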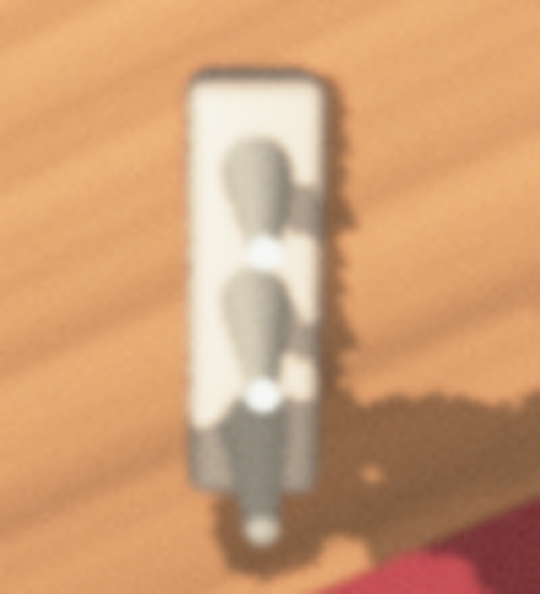

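Run:
```python
from fc import *
import pickle
p=pickle.load(open('w18.pkl','rb'))
c=np.array([atz(p,uv,.036) for uv in [(260.2,140.2),(285.2,140.2),(260.2,215.7),(283.5,215.7)]])
print(c.mean(0).round(4),np.linalg.norm(c[0]-c[1]),np.linalg.norm(c[2]-c[3]),np.linalg.norm(c[0]-c[2]))
d=c[2:].mean(0)-c[:2].mean(0); print(np.degrees(np.arctan2(d[1],d[0])), np.linalg.norm(d))
q=pickle.load(open('w4.pkl','rb'));print(atz(q,(333.5,169),.036))
```

```text
[ 0.4195 -0.1159  0.036 ] 0.020788599720255492 0.02095835055006537 0.06765864214059586
69.26574395613677 0.06765655958312464
[ 0.4199596  -0.11776058  0.036     ]
```

Request:
arm_command --motion '[-0.7,-0.2,-2,0,4.5,-1.4,-0.3,-4,0,3.8,-1.4,-0.3,-6,0,3.8,-1.4,-0.3,-7,0,3.8,-1.4,-0.3,-7,0,3.8]'

```text
time_s: 23.6
tool_pos: [0.4192, -0.1161, 0.1034]
tool_rot: [-180.0, -0.0, 159.1]
contact_force: [-0.3, 0.6, -0.2]
opening: 0.038
```

Run:
```python
from fc import *
import pickle
s=ctrl.sense();print(s['time_s'],s['tool_pos'],s['tool_rot'],s['contact_force'],s['opening'])
q=cap('side');cv2.imwrite('pics/s19.png',cv2.resize(q['frame'][180:270,150:250],None,fx=6,fy=6,interpolation=cv2.INTER_CUBIC))
t=s['tool_pos']; u=np.array([np.cos(np.radians(159.1)),np.sin(np.radians(159.1)),0])
for r in (.012,.017,.022,.027):
    print(r,[((proj(q,t+sg*u*.019-[0,0,r])[0]-[150,180])*6).round(1).tolist() for sg in (1,-1)])
```

```text
23.6 [ 0.41916657 -0.11611409  0.10335684] [-1.79985729e+02 -1.85036164e-02  1.59064216e+02] [-0.32551121  0.63053613 -0.19850489] 0.03804129120161042
0.012 [[180.0, 231.6], [276.7, 235.6]]
0.017 [[181.5, 241.4], [278.0, 245.5]]
0.022 [[183.1, 251.1], [279.3, 255.2]]
0.027 [[184.6, 260.8], [280.6, 264.9]]
```

View pics/s19.png

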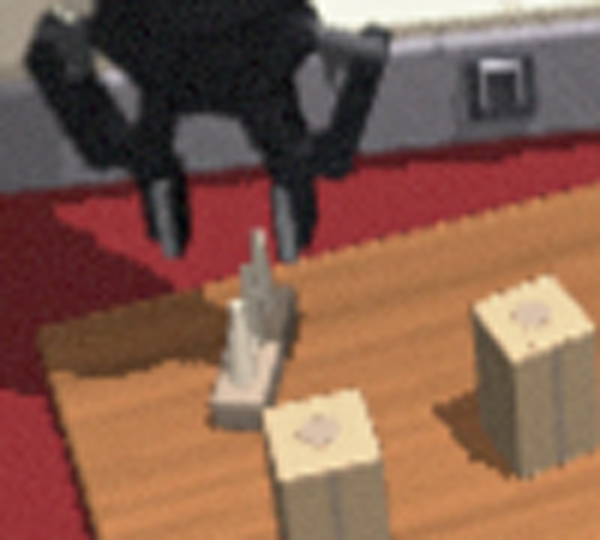

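Request:
arm_command --motion '[0,0,-2.5,0,3.8,0,0,-4.5,0,3.8,0,0,-5.6,0,3.8,0,0,-6,0,3.8,0,0,-6,0,3.8]'

```text
time_s: 24.15
tool_pos: [0.4197, -0.1162, 0.044]
tool_rot: [180.0, 0.1, 159.1]
contact_force: [0.5, 0.6, -0.6]
opening: 0.038
```

Run:
```python
from fc import *
s=ctrl.sense();print(s['time_s'],s['tool_pos'],s['contact_force'],s['opening'])
q=cap('side');cv2.imwrite('pics/s20.png',cv2.resize(q['frame'][180:270,150:250],None,fx=6,fy=6,interpolation=cv2.INTER_CUBIC))
p=cap('wrist','w20')
```

```text
24.15 [ 0.41973002 -0.11621188  0.04396217] [ 0.47085546  0.57370882 -0.57573205] 0.03799420644841538
```

View pics/s20.png

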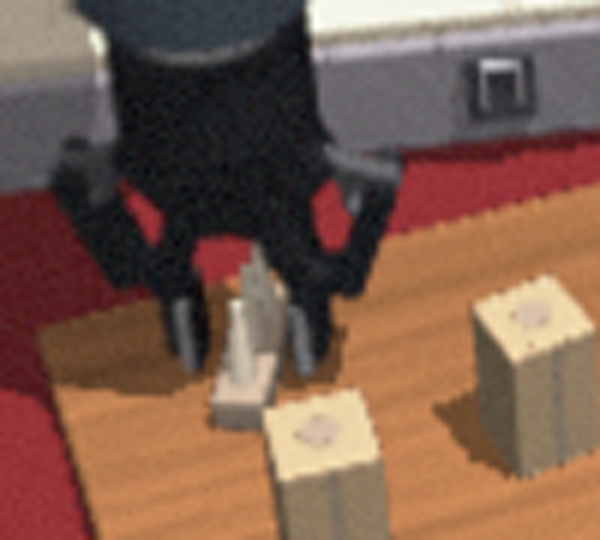

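View pics/w20.png

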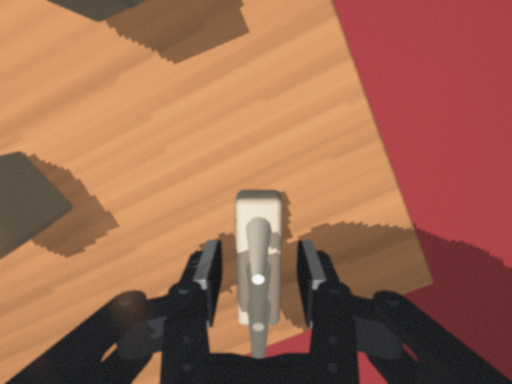

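Request:
arm_command --motion '[0,0,-0.2,0,3.8,0,0,-0.2,0,3,0,0,-0.2,0,2.3,0,0,-0.2,0,1.7,0,0,-0.2,0,1.5]'

```text
time_s: 24.75
tool_pos: [0.4193, -0.1163, 0.0419]
tool_rot: [180.0, 0.1, 159.1]
contact_force: [-1.7, 1.2, 5.6]
opening: 0.0202
```

Request:
arm_command --motion '[0,0,0,0,1.5,0,0,0.3,0,1.5,0,0,1.5,0,1.5,0,0,3,0,1.5,0,0,4,0,1.5]'

```text
time_s: 25.25
tool_pos: [0.4191, -0.1162, 0.082]
tool_rot: [180.0, 0.0, 159.1]
contact_force: [-0.1, 0.5, -0.1]
opening: 0.0202
```

Run:
```python
from fc import *
s=ctrl.sense();print(s['time_s'],s['tool_pos'],s['contact_force'],s['opening'])
q=cap('side');cv2.imwrite('pics/s21.png',cv2.resize(q['frame'][180:270,150:250],None,fx=6,fy=6,interpolation=cv2.INTER_CUBIC))
p=cap('wrist','w21')
```

```text
25.25 [ 0.4190897  -0.11619252  0.08203785] [-0.11460072  0.49537066 -0.14104256] 0.020154528576905247
```

View pics/s21.png

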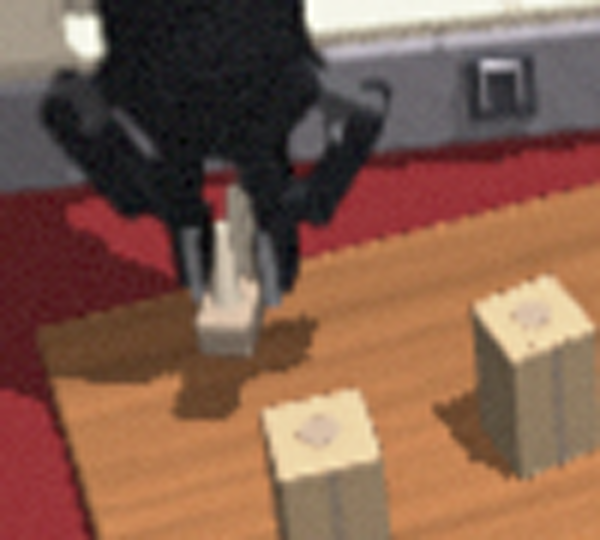

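View pics/w21.png

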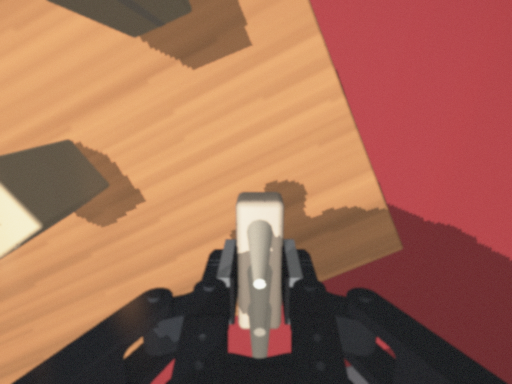

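Run:
```python
from fc import *
p=cap('wrist');s=ctrl.sense();t=s['tool_pos'];z=t[2]-.006
a=atz(p,(259.5,196),z);b=atz(p,(259.5,328),z);print(a,b,(a+b)/2-t,np.linalg.norm(a-b))
```

```text
[ 0.40617997 -0.15023309  0.07555283] [ 0.43132502 -0.08442947  0.07555283] [-0.00047583 -0.0012138  -0.006     ] 0.07044423698653655
```

Request:
arm_command --motion '[0,0,4,0,1.5,0,0,8.5,0,1.5,0,0,13,0,1.5,1,1.5,17.5,0,1.5,3,4,21,0,1.5]'

```text
time_s: 25.9
tool_pos: [0.4486, -0.0766, 0.2938]
tool_rot: [180.0, 0.1, 158.9]
contact_force: [2.0, -0.0, -0.9]
opening: 0.0205
```

Request:
arm_command --motion '[2.5,3,1,3,1.5,5,6.5,1.5,6,1.5,7.5,10,1.5,9,1.5,10,13.5,1.5,12,1.5,12.5,17.5,1.5,13.8,1.5]'

```text
time_s: 26.4
tool_pos: [0.5746, 0.1001, 0.3051]
tool_rot: [-180.0, -0.1, 172.9]
contact_force: [1.4, -0.8, -0.0]
opening: 0.0206
```

Request:
arm_command --motion '[2,3,0,0,1.5,4,6,0,0,1.5,5,7.7,0,0,1.5,5,7.7,-2,0,1.5,5,7.7,-4,0,1.5]'

```text
time_s: 26.9
tool_pos: [0.6242, 0.1769, 0.2638]
tool_rot: [-180.0, -0.1, 172.9]
contact_force: [0.2, 0.5, -0.1]
opening: 0.0203
```

Request:
arm_command --motion '[0,0,-2,0,1.5,0,0,-4,0,1.5,0,0,-4,0,1.5,0,0,-4,0,1.5,0,0,-4,0,1.5]'

```text
time_s: 27.4
tool_pos: [0.6245, 0.1759, 0.2274]
tool_rot: [180.0, 0.1, 172.9]
contact_force: [0.3, -1.3, -0.1]
opening: 0.0205
```

Run:
```python
from fc import *
import pickle
s=ctrl.sense();print(s['time_s'],s['tool_pos'],s['tool_rot'],s['contact_force'],s['opening'])
p=cap('wrist','w22');pickle.dump(p,open('w22.pkl','wb'))
q=cap('side');cv2.imwrite('pics/s22.png',cv2.resize(q['frame'][60:200,140:280],None,fx=4.2,fy=4.2,interpolation=cv2.INTER_CUBIC))
```

```text
27.4 [0.62454634 0.17587759 0.22741135] [1.79965491e+02 9.58529430e-02 1.72850450e+02] [ 0.27317178 -1.3439748  -0.1080613 ] 0.02054585183460223
```

View pics/w22.png

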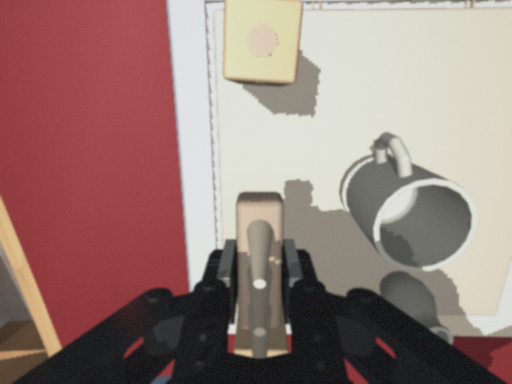

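View pics/s22.png

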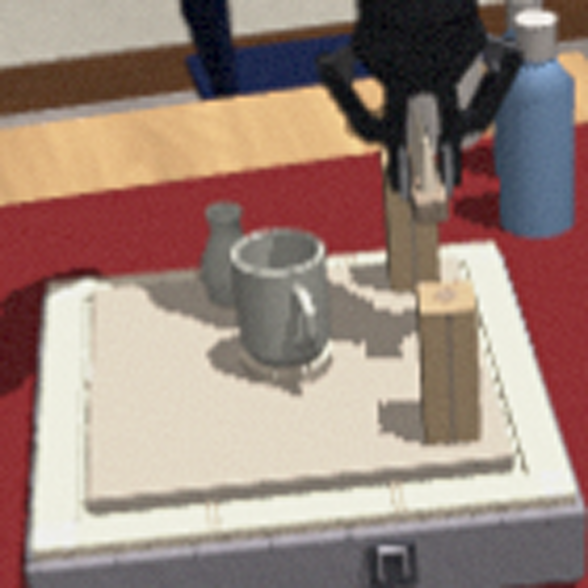

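Request:
arm_command --motion '[0.3,0,-2,0,1.5,0.3,0,-4,0,1.5,0.3,0,-5.5,0,1.5,0.3,0,-6.5,0,1.5,0.3,0,-6.5,0,1.5]'

```text
time_s: 28.0
tool_pos: [0.6265, 0.1756, 0.1603]
tool_rot: [-179.9, -0.1, 172.8]
contact_force: [-0.1, 0.2, -1.4]
opening: 0.0202
```

Run:
```python
from fc import *
import pickle
s=ctrl.sense();print(s['time_s'],s['tool_pos'],s['tool_rot'],s['contact_force'],s['opening'])
p=cap('wrist','w23')
q=cap('side');cv2.imwrite('pics/s23.png',cv2.resize(q['frame'][60:180,180:300],None,fx=5,fy=5,interpolation=cv2.INTER_CUBIC))
```

```text
28.0 [0.62647022 0.17562547 0.16027727] [-1.79949009e+02 -1.03095200e-01  1.72842149e+02] [-0.06750309  0.16558102 -1.35855743] 0.020184176577391532
```

View pics/s23.png

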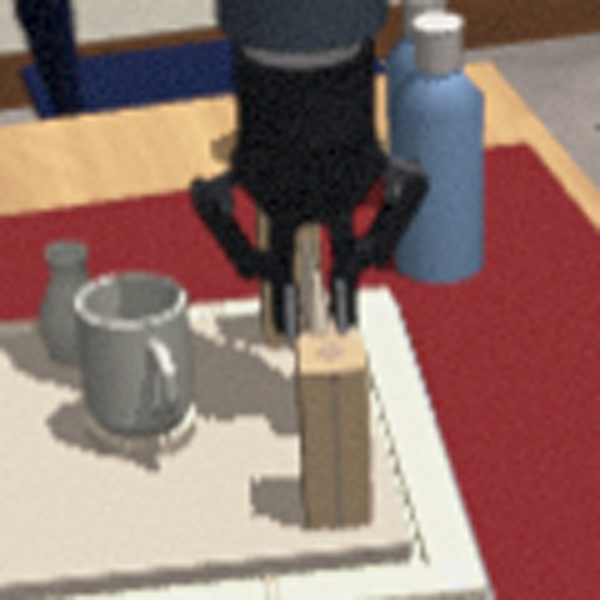

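View pics/w23.png

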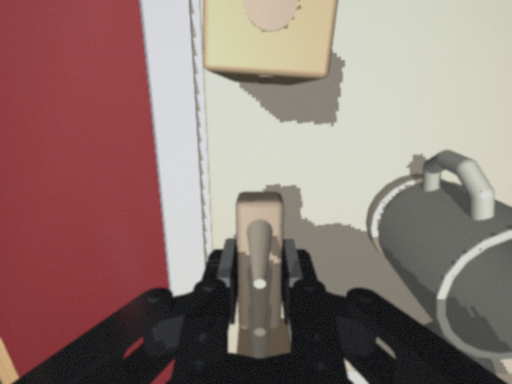

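Request:
arm_command --motion '[0.2,0,0,0,1.5,0.4,0,-0.5,0,1.5,0.4,0,-1.5,0,1.5,0.4,0,-2.3,0,1.5,0.4,0,-2.3,0,1.5]'

```text
time_s: 28.6
tool_pos: [0.6299, 0.1755, 0.136]
tool_rot: [-179.9, -0.2, 172.8]
contact_force: [0.4, 0.2, -0.9]
opening: 0.0203
```

Run:
```python
from fc import *
s=ctrl.sense();print(s['time_s'],s['tool_pos'],s['contact_force'],s['opening'])
q=cap('side');cv2.imwrite('pics/s24.png',cv2.resize(q['frame'][60:180,180:300],None,fx=5,fy=5,interpolation=cv2.INTER_CUBIC))
```

```text
28.6 [0.62985437 0.1754561  0.13600427] [ 0.39166513  0.15378677 -0.85292039] 0.020322518186128784
```

View pics/s24.png

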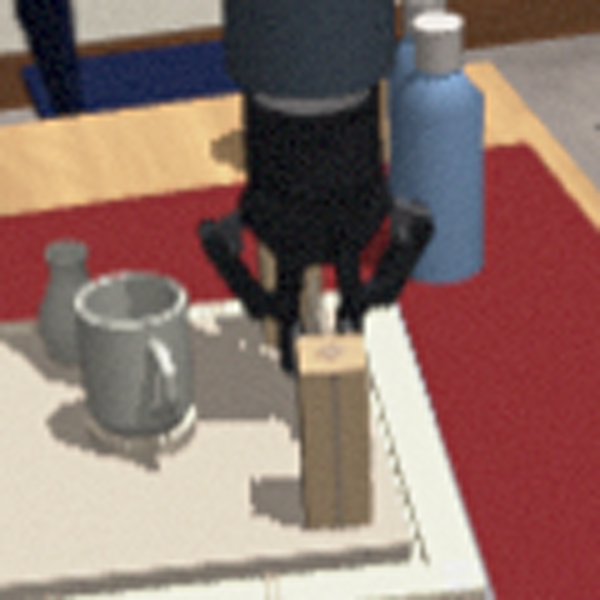

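Request:
arm_command --motion '[0,0,-0.6,0,1.5,0,0,-1.2,0,1.5,0,0,-1.7,0,1.5,0,0,-1.9,0,1.5,0,0,-1.9,0,1.5]'

```text
time_s: 29.15
tool_pos: [0.6308, 0.1757, 0.1188]
tool_rot: [-180.0, -0.0, 172.9]
contact_force: [0.3, -0.1, -0.7]
opening: 0.0207
```

Request:
arm_command --motion '[0,0,-0.1,0,1.5,0,0,-0.2,0,1.5,0,0,-0.3,0,1.5,0,0,-0.3,0,1.5,0,0,-0.3,0,1.5]'

```text
time_s: 29.65
tool_pos: [0.631, 0.1758, 0.1164]
tool_rot: [180.0, 0.0, 172.9]
contact_force: [1.0, 0.3, -0.7]
opening: 0.0202
```

Run:
```python
from fc import *
s=ctrl.sense();print(s['time_s'],s['tool_pos'],s['contact_force'],s['opening'])
q=cap('side');cv2.imwrite('pics/s25.png',cv2.resize(q['frame'][60:180,180:300],None,fx=5,fy=5,interpolation=cv2.INTER_CUBIC))
```

```text
29.65 [0.63099877 0.17580176 0.11635736] [ 1.0482041   0.34894314 -0.66835138] 0.02018631407577913
```

View pics/s25.png

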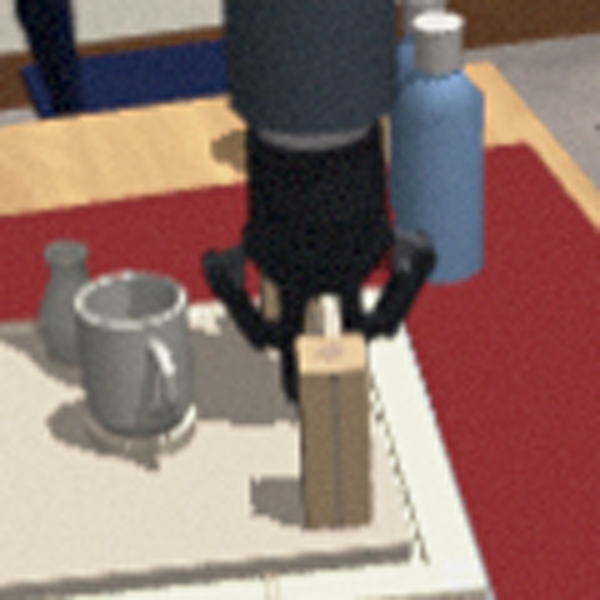

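Request:
arm_command --motion '[-0.1,0,-0.1,0,1.5,-0.1,0,-0.2,0,1.5,-0.1,0,-0.3,0,1.5,-0.1,0,-0.3,0,1.5,-0.1,0,-0.3,0,1.5]'

```text
time_s: 30.2
tool_pos: [0.6299, 0.1758, 0.114]
tool_rot: [180.0, 0.0, 172.9]
contact_force: [-3.4, -0.2, 4.8]
opening: 0.0206
```

Request:
arm_command --motion '[0,0,0,0,2.4,0,0,0,0,3,0,0,0,0,3.5,0,0,0,0,3.5,0,0,0,0,3.5]'

```text
time_s: 30.7
tool_pos: [0.63, 0.1758, 0.1131]
tool_rot: [-180.0, -0.0, 172.8]
contact_force: [-0.2, -0.2, 0.6]
opening: 0.0351
```

Run:
```python
from fc import *
s=ctrl.sense();print(s['time_s'],s['tool_pos'],s['contact_force'],s['opening'])
p=cap('wrist','w26')
```

```text
30.7 [0.62997762 0.17576408 0.11308662] [-0.19122688 -0.2038528   0.57977009] 0.03505142313247075
```

View pics/w26.png

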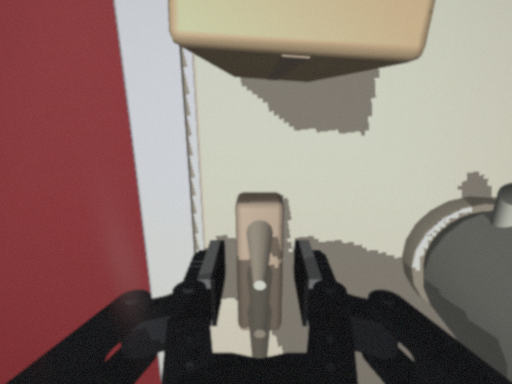

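Request:
arm_command --motion '[0,0,1,0,3.5,0,0,3,0,3.5,0,0,6.5,0,3.5,0,0,11,0,3.5,0,0,15,0,3.5]'

```text
time_s: 31.25
tool_pos: [0.6299, 0.1755, 0.2665]
tool_rot: [180.0, 0.1, 172.9]
contact_force: [0.8, 0.4, 0.4]
opening: 0.0354
```

Request:
arm_command --motion '[-1,-2,3,8,5,-3,-5.5,6,16,6,-5,-9,9,24,8.5,-7,-12,11,32,8.5,-9,-15,11,40,8.5]'

```text
time_s: 31.75
tool_pos: [0.5398, 0.0242, 0.3779]
tool_rot: [-179.8, 0.4, -146.8]
contact_force: [0.8, -0.3, 0.7]
opening: 0.0848
```

Request:
arm_command --motion '[-1.5,-4,0,8.5,8.5,-3,-8,0,17,8.5,-4.5,-12,0,25.5,8.5,-6,-16,0,34,8.5,-7,-19,0,42.5,8.5]'

```text
time_s: 32.25
tool_pos: [0.4686, -0.166, 0.3747]
tool_rot: [-179.9, -0.0, -104.8]
contact_force: [-0.2, 0.2, 1.0]
opening: 0.0852
```

Run:
```python
from fc import *
s=ctrl.sense();print(s['time_s'],s['tool_pos'],s['tool_rot'],s['contact_force'],s['opening'],s['qpos'].round(0))
t=cap('top');cv2.imwrite('pics/t27.png',cv2.resize(t['frame'][140:290,100:370],None,fx=2.9,fy=2.9,interpolation=cv2.INTER_CUBIC))
```

```text
32.25 [ 0.46862387 -0.16602349  0.37469418] [-1.79885374e+02 -4.65561426e-04 -1.04809733e+02] [-0.24252647  0.18940098  0.99013333] 0.08520642544649418 [ -1.   8.  16.   0. -98.  77.]
```

View pics/t27.png

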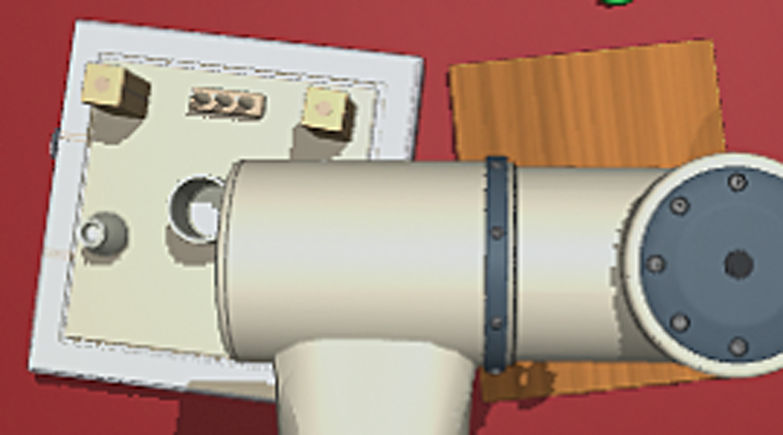

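Request:
arm_command --motion '[-1,-2.5,-2,8,8.5,-2,-5,-5,15.5,8.5,-3,-7.5,-9,15.5,8.5,-4,-9.2,-13,15.5,8.5,-4,-9.2,-14,15.5,8.5]'

```text
time_s: 32.8
tool_pos: [0.4268, -0.2567, 0.2296]
tool_rot: [179.6, 0.2, -89.8]
contact_force: [0.2, 0.6, 0.3]
opening: 0.0849
```

Run:
```python
from fc import *
s=ctrl.sense();print(s['time_s'],s['tool_pos'],s['tool_rot'],s['contact_force'],s['opening'],s['qpos'].round(0))
p=cap('wrist','w28')
f=p['frame'].astype(int);m=(f[...,2]-f[...,0]>35)&(f[...,1]>170)&(f[...,0]>110)
n,l,st,c=cv2.connectedComponentsWithStats(m.astype(np.uint8))
for i in range(1,n):
    if st[i,4]>300: print(st[i],c[i].round(1),atz(p,c[i],.118).round(4))
```

```text
32.8 [ 0.42678072 -0.25667676  0.22958973] [ 1.79631272e+02  1.61097238e-01 -8.97971961e+01] [0.16234576 0.5692245  0.32640195] 0.08488906910821174 [-13.   9.  -3.  -0. -78. 103.]
[ 143    0   84  209 5808] [192.6  97. ] [ 0.5009 -0.2087  0.118 ]
[ 214    0   66  158 7238] [249.1  70.4] [ 0.5188 -0.2491  0.118 ]
[295  34  11 163 723] [300.8 114.2] [ 0.4894 -0.2865  0.118 ]
[141  97  24 107 524] [153.3 156.5] [ 0.4577 -0.1761  0.118 ]
[160 113  24  88 710] [171.7 155.9] [ 0.4583 -0.19    0.118 ]
[239 172  69  53 791] [273.4 205.1] [ 0.4188 -0.2679  0.118 ]
```

View pics/w28.png

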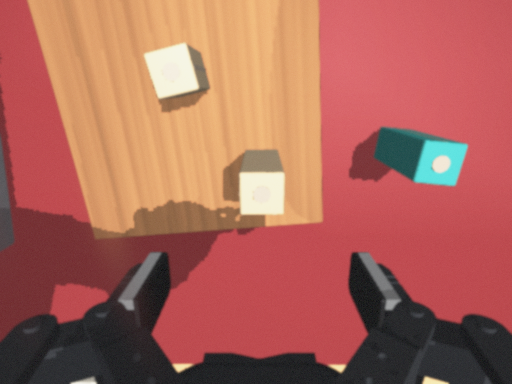

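Run:
```python
from fc import *
s=ctrl.sense();print(s['tool_pos'],s['tool_rot'])
p=cap('wrist')
print(atz(p,(262,192.5),.118),[atz(p,u,.118).round(4).tolist() for u in ((239.5,171.5),(282.5,171),(285,214),(240.5,214))])
```

```text
[ 0.42780107 -0.25617441  0.23023996] [ 1.79690456e+02  1.29408815e-01 -8.97580155e+01]
[ 0.43029391 -0.25824591  0.118     ] [[0.4473, -0.2407, 0.118], [0.4479, -0.274, 0.118], [0.4121, -0.277, 0.118], [0.4119, -0.241, 0.118]]
```

Request:
arm_command --motion '[0.2,-0.2,-4,0,8.2,0.2,-0.2,-8,0,7.5,0.2,-0.2,-11.5,0,7,0.2,-0.2,-14,0,6.5,0.2,-0.2,-15,0,6]'

```text
time_s: 33.4
tool_pos: [0.4329, -0.2577, 0.0831]
tool_rot: [180.0, -0.0, -89.6]
contact_force: [-0.2, -1.2, 1.1]
opening: 0.0603
```

Request:
arm_command --motion '[0,0,0,0,5,0,0,0,0,4.2,0,0,0,0,3.5,0,0,0,0,3,0,0,0,0,2.8]'

```text
time_s: 33.9
tool_pos: [0.4337, -0.2586, 0.0856]
tool_rot: [-179.7, -0.1, -89.6]
contact_force: [0.2, 2.1, 6.4]
opening: 0.0356
```

Request:
arm_command --motion '[0,0,0,0,2.8,0,0,0.5,0,2.8,0,0,1.5,0,2.8,0,0,3,0,2.8,0,0,3,0,2.8]'

```text
time_s: 34.4
tool_pos: [0.4332, -0.2588, 0.1156]
tool_rot: [-179.8, -0.1, -89.6]
contact_force: [1.1, -0.3, -2.6]
opening: 0.0354
```

Run:
```python
from fc import *
s=ctrl.sense();print(s['time_s'],s['tool_pos'],s['tool_rot'],s['contact_force'],s['opening'])
p=cap('wrist','w29')
q=cap('side');cv2.imwrite('pics/s29.png',cv2.resize(q['frame'][180:310,140:270],None,fx=4.5,fy=4.5,interpolation=cv2.INTER_CUBIC))
```

```text
34.4 [ 0.43320456 -0.25882704  0.11564978] [-1.79780777e+02 -9.77747963e-02 -8.96053271e+01] [ 1.09766333 -0.26751281 -2.62727883] 0.03539008520105327
```

View pics/s29.png

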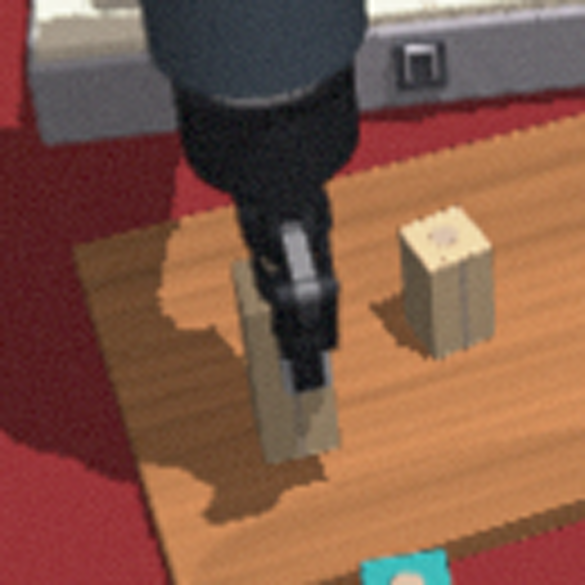

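View pics/w29.png

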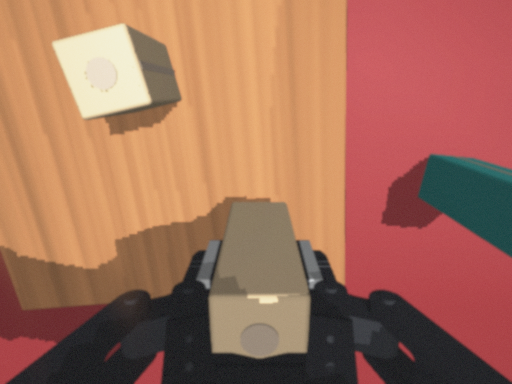

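Run:
```python
from fc import *
p=cap('wrist');s=ctrl.sense();t=s['tool_pos'];z=t[2]+.0324
for u in ((213,296),(306,296),(309,353),(211,353)): print((atz(p,u,z)-t).round(4))
q=cap('side')
P=lambda u:(u-np.array([140,180]))*4.5
for dx in (-.0015,-.0035):
  c=t+[dx,.0003,0]
  for sx,sy in ((-1,-1),(1,-1)):
    print(dx,[P(proj(q,c+[sx*.018,sy*.018,h])[0]).round(0).tolist() for h in (-.0676,.0324)])
```

```text
[0.0132 0.0155 0.0324]
[ 0.0134 -0.0162  0.0324]
[-0.0109 -0.0185  0.0324]
[-0.0111  0.0172  0.0324]
-0.0015 [[268.0, 465.0], [246.0, 312.0]]
-0.0015 [[343.0, 448.0], [326.0, 295.0]]
-0.0035 [[264.0, 466.0], [242.0, 313.0]]
-0.0035 [[339.0, 449.0], [322.0, 296.0]]
```

Request:
arm_command --motion '[0,0,3,0,2.8,0,0,7,0,2.8,0,0,11,0,2.8,0,1,15.5,0,2.8,0,3,19.5,0,2.8]'

```text
time_s: 35.1
tool_pos: [0.4315, -0.2285, 0.3095]
tool_rot: [179.9, -0.0, -89.7]
contact_force: [1.2, 0.5, -1.8]
opening: 0.0356
```

Request:
arm_command --motion '[0,3.5,1,0,2.8,0,7.5,1,0,2.8,0,11.5,1,0,2.8,0,15.5,1,-2,2.8,0,19.5,1,-4,2.8]'

```text
time_s: 35.6
tool_pos: [0.4313, -0.0317, 0.3176]
tool_rot: [179.9, -0.0, -93.7]
contact_force: [1.2, 0.3, -3.0]
opening: 0.0353
```

Request:
arm_command --motion '[0,4,0,-2,2.8,-0.2,8,0,-3.3,2.8,-0.4,12,0,-3.3,2.8,-0.4,16,0,-3.3,2.8,-0.4,19,0,-3.3,2.8]'

```text
time_s: 36.1
tool_pos: [0.4273, 0.1589, 0.3174]
tool_rot: [179.9, -0.0, -96.8]
contact_force: [-0.2, -0.1, -3.2]
opening: 0.0352
```

Request:
arm_command --motion '[0,2,-1,0,2.8,0,4,-4,0,2.8,0,4.3,-7,0,2.8,0,4.3,-9,0,2.8,0,4.3,-9,0,2.8]'

```text
time_s: 36.6
tool_pos: [0.426, 0.1988, 0.2245]
tool_rot: [179.6, -0.3, -96.9]
contact_force: [-0.2, -1.0, -2.5]
opening: 0.0354
```

Run:
```python
from fc import *
s=ctrl.sense();print(s['time_s'],s['tool_pos'],s['tool_rot'],s['contact_force'],s['opening'])
p=cap('wrist','w30')
q=cap('side');cv2.imwrite('pics/s30.png',cv2.resize(q['frame'][50:200,120:270],None,fx=4,fy=4,interpolation=cv2.INTER_CUBIC))
```

```text
36.6 [0.42595354 0.19878843 0.22454646] [179.64402456  -0.31128361 -96.91366487] [-0.17134644 -1.02470839 -2.47212929] 0.035422068818414254
```

View pics/s30.png

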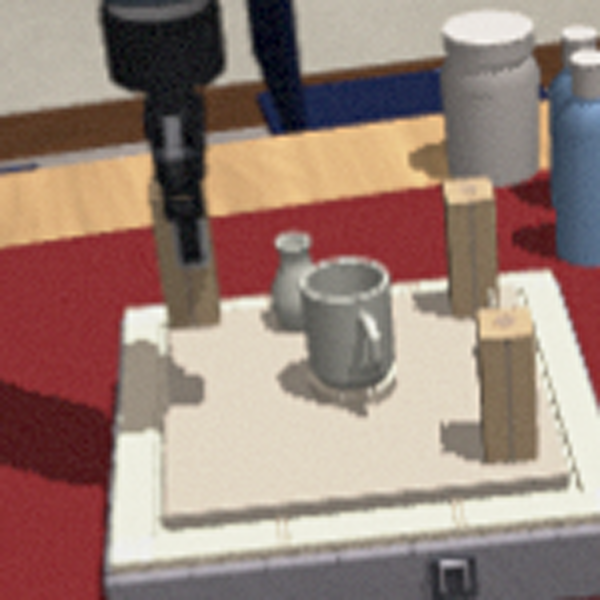

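View pics/w30.png

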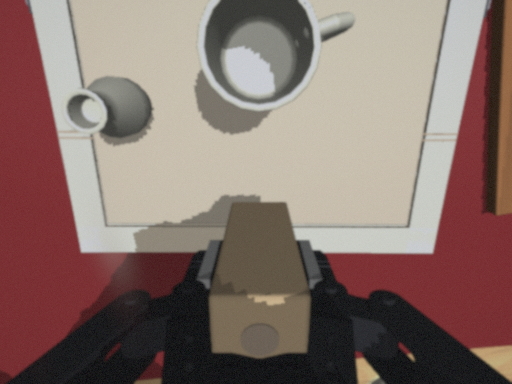

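Request:
arm_command --motion '[0.2,0,-2,0,2.8,0.3,0,-4,0,2.8,0.3,0,-5.3,0,2.8,0.3,0,-6,0,2.8,0.3,0,-6,0,2.8]'

```text
time_s: 37.2
tool_pos: [0.4312, 0.1998, 0.1687]
tool_rot: [-180.0, 0.0, -96.9]
contact_force: [0.3, 0.1, -1.6]
opening: 0.0352
```

Run:
```python
from fc import *
s=ctrl.sense();print(s['time_s'],s['tool_pos'],s['tool_rot'],s['contact_force'],s['opening'])
p=cap('wrist','w31')
```

```text
37.2 [0.43122153 0.19975483 0.16867526] [-1.79980511e+02  5.71348748e-03 -9.69319217e+01] [ 0.33947598  0.06097675 -1.55107129] 0.035194594823970374
```

View pics/w31.png

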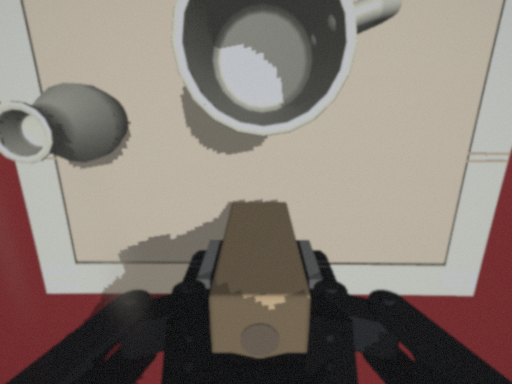

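Request:
arm_command --motion '[-0.2,0,-0.4,0,2.8,-0.2,0,-0.7,0,2.8,-0.2,0,-0.9,0,2.8,-0.2,0,-1,0,2.8,-0.2,0,-1,0,2.8]'

```text
time_s: 37.75
tool_pos: [0.429, 0.1998, 0.1582]
tool_rot: [180.0, -0.0, -96.9]
contact_force: [0.1, -0.8, -2.6]
opening: 0.0353
```

Request:
arm_command --motion '[0,0,-0.1,0,2.8,0,0,-0.2,0,2.8,0,0,-0.2,0,2.8,0,0,-0.2,0,2.8,0,0,-0.2,0,2.8]'

```text
time_s: 38.25
tool_pos: [0.4292, 0.1999, 0.1576]
tool_rot: [-179.9, 0.0, -96.9]
contact_force: [-4.1, -0.7, 6.0]
opening: 0.0352
```

Contact. Release, then lift.

Request:
arm_command --motion '[0,0,0,0,4,0,0,0,0,5,0,0,0,0,5.8,0,0,0,0,5.8,0,0,0,0,5.8]'

```text
time_s: 38.75
tool_pos: [0.429, 0.1998, 0.1562]
tool_rot: [-180.0, -0.0, -96.9]
contact_force: [-0.2, -0.5, -0.7]
opening: 0.0581
```

Request:
arm_command --motion '[0,0,1.5,0,5.8,0,0,4.5,0,5.8,0,0,8.5,0,5.8,-1,0,13,0,5.8,-2,-2,17,0,5.8]'

```text
time_s: 39.25
tool_pos: [0.4088, 0.1804, 0.3279]
tool_rot: [-180.0, 0.0, -96.9]
contact_force: [1.2, 0.6, -0.3]
opening: 0.058
```

Request:
arm_command --motion '[2,-3,2,0,5.8,3,-7,4,0,8,4,-11,4,0,8,4,-15,4,0,8,4,-19,4,0,8]'

```text
time_s: 39.75
tool_pos: [0.4489, -0.0118, 0.3663]
tool_rot: [-180.0, 0.0, -96.9]
contact_force: [1.0, 1.1, 0.6]
opening: 0.08
```

Request:
arm_command --motion '[0,-4,0,0,8,0,-8,0,0,8,-1,-12,0,0,8,-2,-16,0,0,8,-2,-16,0,0,8]'

```text
time_s: 40.25
tool_pos: [0.4277, -0.1738, 0.3664]
tool_rot: [180.0, -0.1, -97.2]
contact_force: [0.2, 0.1, 1.2]
opening: 0.0796
```

Run:
```python
from fc import *
import pickle
s=ctrl.sense();print(s['time_s'],s['tool_pos'],s['tool_rot'],s['contact_force'],s['opening'])
t=cap('top');pickle.dump(t,open('t32.pkl','wb'));cv2.imwrite('pics/t32.png',cv2.resize(t['frame'][140:290,100:250],None,fx=4,fy=4,interpolation=cv2.INTER_CUBIC))
q=cap('side');cv2.imwrite('pics/s32.png',cv2.resize(q['frame'][70:200,130:290],None,fx=4,fy=4,interpolation=cv2.INTER_CUBIC))
```

```text
40.25 [ 0.42771414 -0.17378583  0.36636469] [ 1.79979855e+02 -6.71215558e-02 -9.72140681e+01] [0.22829122 0.12498051 1.24187747] 0.07957660469753122
```

View pics/t32.png

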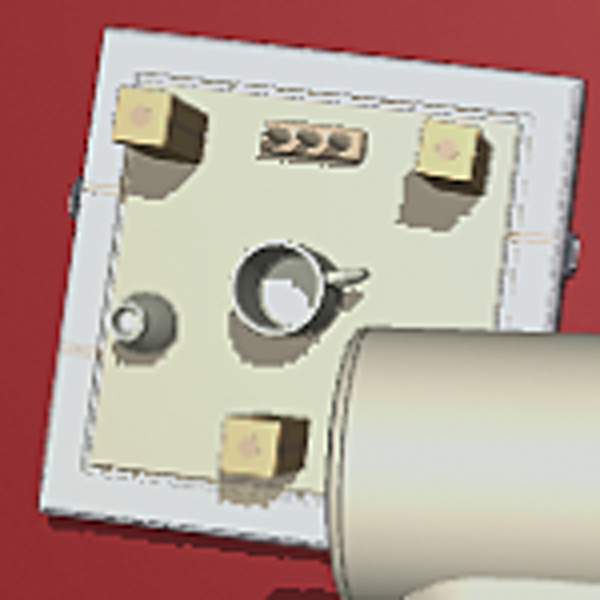

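View pics/s32.png

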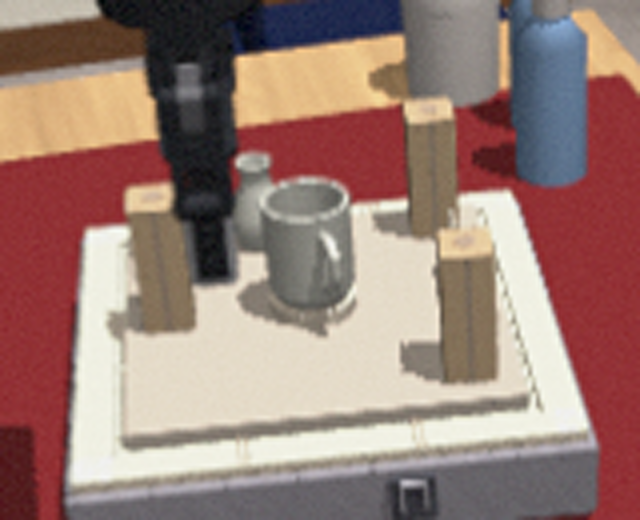

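Run:
```python
from fc import *
import pickle
t=pickle.load(open('t32.pkl','rb'))
P=lambda u,v,z: atz(t,(u/4+100-.4,v/4+140-.4),z)[:2]
bl=P(143,116,.19);br=P(449,150,.19);fp=P(251,447,.19);pk=P(314,141,.108);mug=P(280,288,.178);h=P(368,276,.14);v=P(128,320,.16);ck=[.5246,.187]
m=(bl+br)/2; y=(bl-br)/np.linalg.norm(bl-br); x=np.array([y[1],-y[0]]); c=m-.1*x
print('dist posts',np.linalg.norm(bl-br),'centre',c,'yaw',np.degrees(np.arctan2(x[1],x[0])))
for n,q in (('front',fp),('pack',pk),('mug',mug),('vase',v),('handle',h)): print(n,np.round([(q-c)@x,(q-c)@y],4))
d=h-mug; w=mug-v; print('handle angle off away-from-vase',np.degrees(np.arctan2(d[1],d[0])-np.arctan2(w[1],w[0])))
e1=P(268,138,.108);e2=P(360,144,.108);dd=e1-e2;print('pack angle',np.degrees(np.arctan2(dd[1],dd[0])-np.arctan2(y[1],y[0])),np.linalg.norm(dd))
p=cap('wrist','w33')
```

```text
dist posts 0.2001230438323889 centre [0.52447202 0.18441332] yaw -7.381939362456714
front [-0.1013  0.0017]
pack [0.105  0.0041]
mug [ 0.0008 -0.0011]
vase [-0.0314  0.1005]
handle [ 0.0163 -0.0503]
handle angle off away-from-vase -0.018716656185666702
pack angle 2.6080576505474657 0.06402827409825657
```

Run:
```python
from h import *
print(ctrl.job_done()); print(ctrl.sense()['time_s'])
```

```text
the job is handed in; nothing more can be done
None
the job is handed in; nothing more can be done
```

The kiln shelf is loaded and the job was handed in at about 40 s on the robot's clock. No verdict is reported.

I placed the cookie first, then the mug on it, then the cone pack and the tall post. Each was lowered until I felt it touch, then released and left standing.

Last checks, in the shelf frame, mostly read by eye from the final top picture:

| Thing | Measured | Allowed |
|---|---|---|
| Cookie, wrist camera before the mug went on | within about 2 mm of the shelf's middle | 12 mm |
| Mug on cookie | about 1–2 mm off centre | 8 mm |
| Mug handle | straight away from the vase, to within the reading | 55° |
| Cone pack | x 105, y 4 mm, about 2.6° off the posts' line | x 85–115, y ±12 mm, 14° |
| Front post | x −101, y 2 mm, looks upright | x −85 to −115, y ±15 mm |

- **Cone pack placement:** I set it about 5 mm further back than nominal on purpose, so the gripper's knuckles cleared the mug.
- **Things not to move:** the back posts and vase look unmoved in the last pictures. I did not re-measure the short post at the end, but nothing went near it.
- **Disagreements:** the cameras differed by 1–3 mm on the shelf centre and the mug's position, within the stated calibration. The final mug and cookie circle fits were rougher (about 1 mm) because the handle and the gripper partly hid the edges.

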